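# Put the banquet waiter station back in order after the bill is paid

## Task

The bill is paid, so put the waiter station back in order. Gently lay the red and the blue handheld terminal each in the charging cradle with the label of its own colour, screen up, head end at the top of the slope and fully home against the foot stop; and turn the till screen back from the guests so that it squarely faces your side of the counter, leaning back 30 degrees from upright. Leave the docked yellow terminal and everything else on the counter as they stand.

Things in the scene. Friction and masses are not known exactly. Their poses are not given: they have to be found in the camera images.
- red_handheld: red handheld order-and-pay terminal, 160 long x 62 wide x 24 mm thick, a plain black box with red bumpers round both ends, about 0.3 kg; it lies flat on the counter, screen up. Origin: centre of its underside; x along its length to the head end (screen end; the white and green keys are at the foot end), y across its width (grip here), z out of the screen
- red_handheld_foot (a point): middle of the red terminal's foot-end edge on its screen face (24 mm above the underside, 80 mm behind its origin)
- red_handheld_head (a point): middle of the red terminal's head-end edge on its screen face (24 mm above the underside, 80 mm ahead of its origin)
- red_cradle: fixed grey charging cradle, red label at the top of its slope and on its foot stop; 170 deep x 90 wide, 150 mm high. A terminal rests on a slope rising at 35 degrees from level. Origin: centre of its underside, 10 mm above the counter; x level, away from the robot (up the slope), y across, z up. The three cradles stand 115 mm apart in any order and share one yaw
- red_cradle_foot (a point): where the terminal's foot-end point comes to lie when fully home in the red cradle. Side cheeks 69 mm apart (3.5 mm play a side) reach 56 mm up from the foot stop; their flared tops stand 18 mm above the slope and open to about 82 mm; the foot stop is 13 mm high; higher up is only a backrest 46 mm wide, so fingers may straddle the terminal at or above its middle
- red_cradle_head (a point): where the terminal's head-end point comes to lie when fully home in the red cradle (160 mm up the slope from the foot point)
- blue_handheld: blue handheld order-and-pay terminal, 160 long x 62 wide x 24 mm thick, a plain black box with blue bumpers round both ends, about 0.3 kg; it lies flat on the counter, screen up. Origin: centre of its underside; x along its length to the head end (screen end; the white and green keys are at the foot end), y across its width (grip here), z out of the screen
- blue_handheld_foot (a point): middle of the blue terminal's foot-end edge on its screen face (24 mm above the underside, 80 mm behind its origin)
- blue_handheld_head (a point): middle of the blue terminal's head-end edge on its screen face (24 mm above the underside, 80 mm ahead of its origin)
- blue_cradle: fixed grey charging cradle, blue label at the top of its slope and on its foot stop; 170 deep x 90 wide, 150 mm high. Same shape and frame as the red one. Nothing clicks: the terminal just rests there; friction may keep it from sliding down to the foot stop by itself
- blue_cradle_foot (a point): where the terminal's foot-end point comes to lie when fully home in the blue cradle; same shape as the red one
- blue_cradle_head (a point): where the terminal's head-end point comes to lie when fully home in the blue cradle (160 mm up the slope from the foot point)
- yellow_cradle: fixed grey charging cradle, yellow label at the top of its slope and on its foot stop; 170 deep x 90 wide, 150 mm high. Same as the others; holds the yellow terminal
- yellow_handheld: yellow terminal, same as the others, already docked in the yellow cradle: leave it there
- till_base: fixed round steel foot of the till stand, 170 mm across, 12 mm high, origin in the middle of its underside, on the swivel axis; it is not turned: its x is the world's x
- till_swivel (a joint): swivel of the till screen about the upright axis of its foot, rad: 0 when the screen squarely faces the robot's side (-x), positive when turned counterclockwise seen from above (facing to the robot's right, -y); range -1.3 to 1.3. Stiff friction of 0.3 N m, stays where it is left
- till_tilt (a joint): tilt of the till screen about its level hinge, rad: 0 upright, positive when leaning back (top away from whoever looks at it); 30 degrees is 0.524; range -0.25 to 1.0. Stiff friction of 0.4 N m, stays where it is left
- screen_centre (a point): middle of the till screen's front face, 29 mm in front of the tilt hinge; the hinge is 152 mm above the counter and 30 mm behind the swivel axis. The till tablet is a flat black slab 230 wide x 160 high x 14 mm thick with a bright screen, carried at its middle by the hinge on an aluminium arm; its front face is smooth and may be pushed, its edges may be gripped
- goblet: stemmed water glass, 72 mm across, 150 mm high; origin in the middle of its underside; leave it alone
- tea_cup_a: white tea cup, 72 mm across, 70 mm high; origin in the middle of its underside; leave it alone
- tea_cup_b: white tea cup, 64 mm across, 65 mm high; origin in the middle of its underside; leave it alone
- soda_bottle: green bottle, 64 mm across, 200 mm high; origin in the middle of its underside; leave it alone
- drink_can: green drink can, 66 mm across, 120 mm high; origin in the middle of its underside; leave it alone

How it is judged (in metres and radians):
At the end, for the whole second after the job is handed in: Red and blue terminals at rest in their own cradles, foot point within 9 mm and head point within 10 mm of fully home; till swivel within 0.10 rad of 0 and tilt between 0.43 and 0.62 rad; yellow terminal within 15 mm and the other things within 30 mm of where they stood (distance between red_handheld_foot and red_cradle_foot below 0.009 m and distance between red_handheld_head and red_cradle_head below 0.01 m and linear speed of each of red_handheld, blue_handheld below 0.02 m/s and distance between blue_handheld_foot and blue_cradle_foot below 0.009 m and distance between blue_handheld_head and blue_cradle_head below 0.01 m and value of joint till_swivel between -0.1 and 0.1 rad and value of joint till_tilt between 0.43 and 0.62 rad and distance of yellow_handheld from where it was at the start of the episode below 0.015 m and distance of each of goblet, tea_cup_a, tea_cup_b, soda_bottle, drink_can from where it was at the start of the episode below 0.03 m); the robot touches nothing.
It fails at once if a bystander is shoved more than 30 mm (distance of any of goblet, tea_cup_a, tea_cup_b, soda_bottle, drink_can from where it was at the start of the episode above 0.03 m).
It fails at once if the docked yellow terminal is shifted more than 15 mm (distance of yellow_handheld from where it was at the start of the episode above 0.015 m).
It fails at once if a terminal is dropped or rammed into a cradle (over 40 N) (contact force between any of red_handheld, blue_handheld and red_cradle above 40 N or contact force between any of red_handheld, blue_handheld and blue_cradle above 40 N or contact force between any of red_handheld, blue_handheld and yellow_cradle above 40 N).
It also fails if it takes over 70 s, if anything falls off the work surface, if the arm or the gripper's body presses on something with over 40 N, if the wrist force passes 120 N, or if a joint passes its speed limit or range.

## Robot

A 6-joint arm with a two-finger parallel gripper is mounted at the origin on the work surface. World frame = base frame: x ahead of the robot, y to its left, z up, the work surface at z = 0. Lengths are in mm, angles in rad, forces in N, time in s.
With the tool pointing down it reaches from about 350 to 875 mm from the base axis. Payload 4.2 kg.
Tool frame: the origin (TCP) lies on the mounting face of the last link; the fingertips stand 173 mm ahead of it and the grasp point (between the pads) lies 155 mm ahead of it; z points along the fingers, y is the line along which they close (so a half turn about z gives the same grasp; the last joint's range is limited). The gripper opens to 85 mm and grips with 20 to 120 N. Pads are 22 mm wide; open, the fingers measure 114 mm over their backs; the gripper's body (76 mm by 85 mm) begins 54 mm behind the grasp point. The pads swing forward as they close: fully open they stand 13 mm farther back than shut.
Start: joints at [-0.893, 0.385, 0.008, 0, -1.194, -0.259], TCP at [254.178, -570.958, 404.712] pointing down, gripper open.
Joint ranges: [-3.14, 3.14], [-1.21, 2.06], [-1.07, 1.41], [-3.16, 2.05], [-2.99, -0.16], [-3.1, 3.1]. Speed limits (rad/s): [2.79, 2.79, 3.14, 3.14, 3.14, 3.14].

## Interface

Orientations are given as a unit quaternion [x, y, z, w].
In Python, from bench import arm gives the robot as it stands. The module is installed in compiled form; this text tells all that it offers.
- The arm moves only by the tool move_arm, never from a script. Its arguments are lists of equal length, an entry for each row: "fingers": the finger opening in mm, from 0 to 85.4; "travel": the shift along the tool's x, y, z in mm, a list of three; "dr": the turn, a rotation vector about the tool's x, y, z in rad, a list of three. A call has 1 to 10 rows; each row is the pose to reach, as a shift and turn from the pose commanded when the call began, along the tool's axes at that moment; what a row does not reach only later rows make up. A row lasts 1/10 s, in which the tool goes at most 50 mm and 8.59 degrees, less where a joint would pass 70% of its speed; a pose out of reach is approached as far as the arm can. A call with a gripper value outside its range is refused whole. The fingers move at their own pace and stop on an object; the grip force is fixed at half the most. Time passes only in rows, so rows that repeat a pose let the fingers close. It gives the time, the measured TCP pose, the force, the opening and the grip force at its end, in the units of the state.
- arm.read_state(): the state, without advancing time (a new reading comes with each control period).
- arm.get_image(name): name is "side" or "top" or "wrist"; returns the picture (480x640x3 uint8, red, green, blue); there is no depth.
- arm.camera_model(name): a dict with "intrinsics" (3x3 intrinsics, pixels), "k1" (the pictures are not rectified: a ray, as slopes to the right and down, at radius r is drawn at 1 + k1 r^2 times it, then the intrinsics apply), "pose" (4x4, takes a point from camera to world coordinates). Camera axes: x right, y up, looking along -z (the intrinsics and any distortion apply to the point x, -y, -z); pixel columns grow to the right and rows downward; lengths in mm; the calibration is good to about 2 mm. A picture is of the moment at which its call begins: read the wrist's pose just before it. camera_model takes no time and is no camera call; for the wrist camera it gives the pose at the moment of the call.
- arm.job_done(): hands the job in; it is judged then, once.
The state is a dict: "clock": time; "joints": joint angles; "joint_vel": joint speeds; "joint_efforts": joint torques, N m; "position": TCP position; "ee_rot": TCP orientation; "contact_force": force on the tool from outside, world axes, zero at the start; "wrist_torque": the same for the moment, N m; "gripper_width": finger opening in mm; "grasp_force": force on a finger pad.
Only numpy, scipy, OpenCV 4.12 (cv2) and the standard library are available. Lean on these libraries where they do the work, as an engineer would, in place of code of your own. Each camera call takes 0.05 s, during which the arm holds its last target. There are 200 camera calls.

## Working session

There is one attempt and no reset: what is moved stays moved. The work goes in short steps, Python scripts to look and compute and a tool call to move; the robot and the scene stay as the last step left them, time stands still between calls to the robot, and variables do not carry over. Pictures are saved under pics/ and viewed, at most 10 in all, crops included, and the job is handed in when it is done.

Besides the shell and the picture viewer there is one more tool, called by a JSON object that holds its "fn" and its "kwargs", one argument or row to a line. move_arm: Moves the arm, as the interface text tells. Its arguments: {"type":"object","properties":{"fingers":{"type":"array","items":{"type":"number"}},"travel":{"type":"array","items":{"type":"array","items":{"type":"number"}}},"dr":{"type":"array","items":{"type":"array","items":{"type":"number"}}}},"required":["fingers","travel","dr"]}

```bash
mkdir -p pics; python3 - <<'E'
from bench import arm
import cv2
print(arm.read_state())
for n in("top","side"):
    im=arm.get_image(n); cv2.imwrite(f"pics/{n}0.png",im[:,:,::-1])
    m=arm.camera_model(n); print(n,m)
print(arm.camera_model("wrist"))
E
```

```text
{'clock': 0.0, 'joints': array([-8.93398498e-01,  3.85575297e-01,  6.61740826e-03, -4.96376392e-04,
       -1.19401445e+00, -2.58630613e-01]), 'joint_vel': array([-0.00083863,  0.00124753, -0.0012851 , -0.00124352,  0.00078331,
        0.00073917]), 'joint_efforts': array([ 5.65690989e-04, -3.92293668e+01,  1.88404566e+01,  4.18617100e+00,
       -4.57910879e-03,  1.01839723e-05]), 'position': array([ 254.11285401, -570.78412143,  403.60694789]), 'ee_rot': array([-2.07767313e-01,  9.78177646e-01,  1.07506928e-03, -2.84941589e-04]), 'contact_force': array([-0.4055713 ,  0.30539836, -0.37044775]), 'wrist_torque': array([ 0.04367803,  0.0099532 , -0.05976653]), 'grasp_force': 0.0, 'gripper_width': 85.20250601658412}
top {'intrinsics': array([[471.13727207,   0.        , 313.15015785],
       [  0.        , 471.13727207, 234.23078739],
       [  0.        ,   0.        ,   1.        ]]), 'k1': -0.025214108503531986, 'pose': array([[ 9.95414793e-03,  9.97707803e-01, -6.69332080e-02,
         4.48130860e+02],
       [-9.99914857e-01,  9.36665871e-03, -9.08535450e-03,
         4.74959186e+0
[... 577 characters left out ...]
-02,  6.66401608e-01,  7.45502488e-01,
         1.25557877e+03],
       [ 0.00000000e+00,  0.00000000e+00,  0.00000000e+00,
         1.00000000e+00]])}
{'intrinsics': array([[412.8687143 ,   0.        , 322.66957134],
       [  0.        , 412.8687143 , 234.44562496],
       [  0.        ,   0.        ,   1.        ]]), 'k1': -0.025840198914653573, 'pose': array([[-4.05814830e-01, -8.69812805e-01, -2.80606501e-01,
         1.83021823e+02],
       [ 9.13953019e-01, -3.85525003e-01, -1.26729439e-01,
        -6.01393544e+02],
       [ 2.05006691e-03, -3.07889844e-01,  9.51419803e-01,
         3.72062687e+02],
       [ 0.00000000e+00,  0.00000000e+00,  0.00000000e+00,
         1.00000000e+00]])}
```

View pics/top0.png

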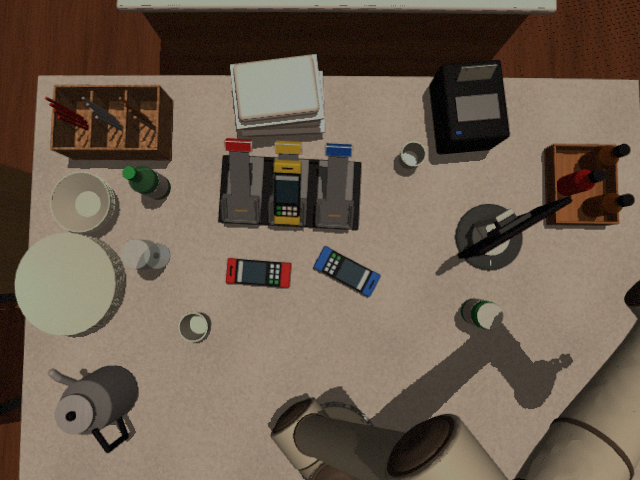

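View pics/side0.png

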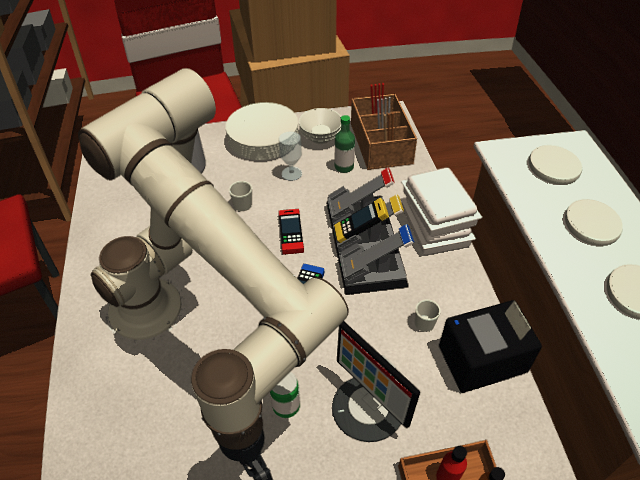

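The top view shows red at (259,273) with its head to the left, and blue at (347,271) with its head to the lower right. The cradles run red, yellow, blue at about (240,190), (288,190) and (337,190). The till stand is at (489,237), and its screen faces lower right. The side view confirms that the bright face points at the robot and to its right.

```bash
python3 - <<'E'
import cv2
im=cv2.imread("pics/top0.png")
cv2.imwrite("pics/c1.png",cv2.resize(im[132:302,208:398],None,fx=3.5,fy=3.5,interpolation=cv2.INTER_CUBIC)) 
a=cv2.resize(im[190:340,440:590],(400,400),interpolation=cv2.INTER_CUBIC)
s=cv2.imread("pics/side0.png")
b=cv2.resize(s[315:465,300:450],(400,400),interpolation=cv2.INTER_CUBIC)
cv2.imwrite("pics/c2.png",cv2.hconcat([a,b]))
E
```

```text
(no output)
```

View pics/c1.png

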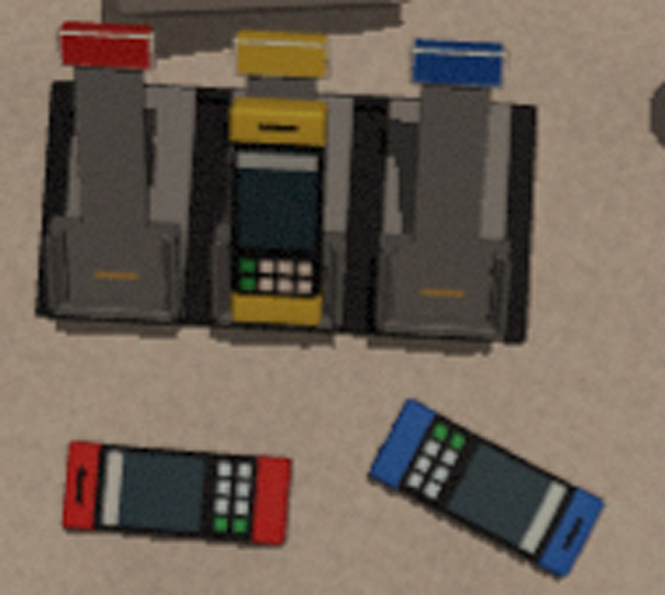

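View pics/c2.png

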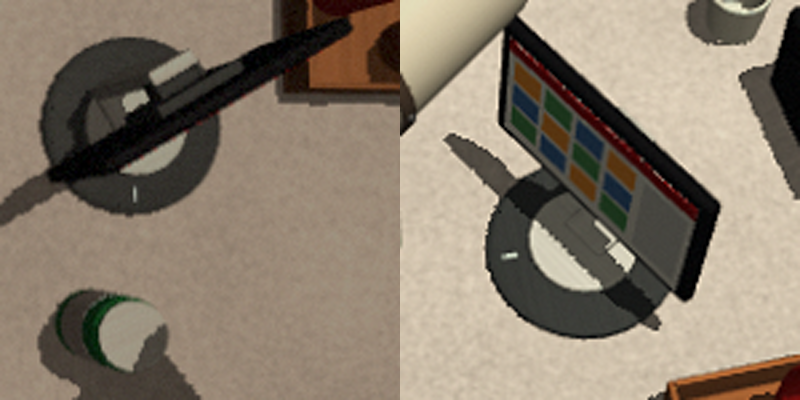

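The crops give all the corners of red, blue and yellow, and the till slab with its base disc. I'll crop the side view around the cradles as well, to get the heights.

```bash
cat >h.py <<'E'
import numpy as np,cv2
from scipy.optimize import least_squares
from scipy.spatial.transform import Rotation as R
from bench import arm
def proj(m,P):
    T=np.linalg.inv(m["pose"]); p=np.atleast_2d(P)@T[:3,:3].T+T[:3,3]
    s=np.c_[p[:,0],-p[:,1]]/-p[:,2:3]; s=s*(1+m["k1"]*(s**2).sum(1,keepdims=True))
    K=m["intrinsics"]; return s*[K[0,0],K[1,1]]+[K[0,2],K[1,2]]
E
python3 - <<'E'
import cv2
from h import *
s=cv2.imread("pics/side0.png")
cv2.imwrite("pics/c3.png",cv2.resize(s[160:300,270:430],None,fx=4.25,fy=4.25,interpolation=cv2.INTER_CUBIC))
t=arm.camera_model("top");sd=arm.camera_model("side")
c=lambda a:np.array(a)/3.5+[208,132]-.36
for n,px,a0 in(("red",[(70,441),(293,458),(287,545),(63,528)],1.5),("blue",[(604,500),(412,398),(370,478),(560,577)],-2.0)):
    px=c(px)
    if n=="red": loc=np.array([[80,31],[-80,31],[-80,-31],[80,-31]])*[1,-1] ; loc=np.array([[80,-1*-1*-31*-1],[-80,31],[-80,-31],[80,-31]])
    # order: head-upper, foot-upper, foot-lower, head-lower
    up={"red":-1,"blue":1}[n]
    up= -1 if n=="red" else 1
    best=None
    for up in(1,-1):
        loc=np.array([[80,31*up],[-80,31*up],[-80,-31*up],[80,-31*up]])
        f=lambda q:(proj(t,np.c_[q[:2]+loc@np.array([[np.cos(q[2]),np.sin(q[2])],[-np.sin(q[2]),np.cos(q[2])]]),np.full(4,24.)])-px).ravel()
        r=least_squares(f,[400,100,a0])
        if best is None or r.cost<best.cost:best=r
    print(n,best.x.round(3),best.fun.round(1))
# till
pt=np.array([(48,175),(350,22)])/2.667+[440,190]-.3
ps=(np.array([(515,18),(500,124),(686,300),(719,207)])-[400,0])/2.667+[300,315]-.3
def till(q):
    x,y,sw,ti=q; S=R.from_euler('z',sw); T=R.from_euler('y',ti) # lean back: top to +x
    W=lambda L:S.apply([30,0,152]+T.apply(np.array(L,float)))+[x,y,0]
    return W
f=29.
def res(q):
    W=till(q)
    return np.r_[(proj(sd,W([(-f,115,80),(-f,115,-80),(-f,-115,-80),(-f,-115,80)]))-ps).ravel(),(proj(t,W([(-f+7,115,-80),(-f+7,-115,80)]))-pt).ravel(),
     (proj(t,[q[0],q[1],12])-(np.array([129,125.5])/2.667+[440,190]-.3)).ravel()]
r=least_squares(res,[450,-400,.5,0],loss='soft_l1');print("till",r.x.round(3),r.fun.round(1))
E
```

```text
red [430.145 194.018   1.507] [ 0.2  0.1 -0.  -0.  -0.2 -0.1  0.1 -0. ]
blue [435.848 -26.213  -2.048] [ 0.5  0.6 -1.3 -0.2 -0.9 -1.2  1.6  0.7]
till [ 5.26408e+02 -4.13775e+02  4.55000e-01  1.85700e+00] [ 37.7  -0.3 -10.5 -15.6  -9.2  -0.7  31.3   1.1  35.2  16.2 -26.1 -31.6
  11.   -0.1]
```

View pics/c3.png

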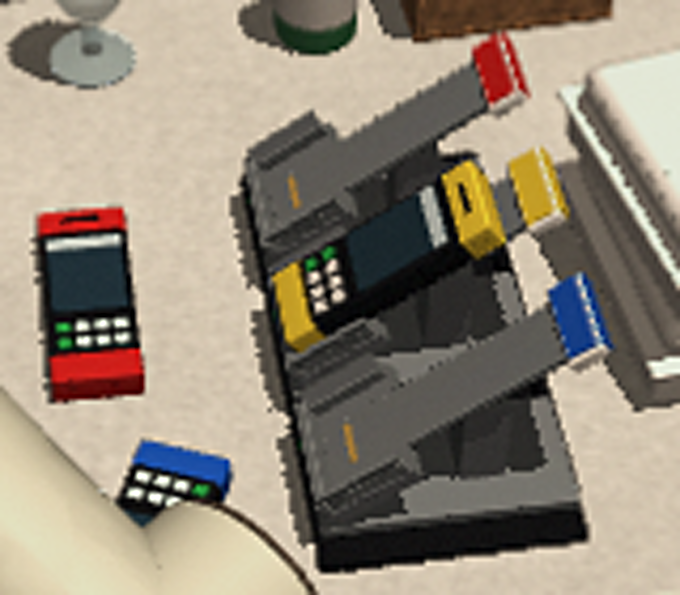

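```bash
cat >fit.py <<'E'
from h import *
t=arm.camera_model("top");sd=arm.camera_model("side")
pt=np.array([(48,175),(350,22)])/2.667+[440,190]-.3
ps=(np.array([(515,18),(500,124),(686,300),(719,207)])-[400,0])/2.667+[300,315]-.3
f=29.
def W(q,L):
    x,y,sw,ti=q
    return R.from_euler('z',sw).apply([30,0,152]+R.from_euler('y',ti).apply(np.array(L,float)))+[x,y,0]
def res(q):
    return np.r_[(proj(sd,W(q,[(-f,115,80),(-f,115,-80),(-f,-115,-80),(-f,-115,80)]))-ps).ravel(),(proj(t,W(q,[(-f+7,115,-80),(-f+7,-115,80)]))-pt).ravel(),
     (proj(t,[q[0],q[1],12])-(np.array([129,125.5])/2.667+[440,190]-.3)).ravel()]
if __name__=="__main__":
    for s0 in(.3,.6):
        r=least_squares(res,[520,-400,s0,0],bounds=([300,-600,-1.3,-.25],[700,-200,1.3,1]),loss='soft_l1');print("till",r.x.round(3),r.fun.round(1))
    c=lambda a:np.array(a)/3.5+[208,132]-.36
    py=c([(232,98),(327,100),(322,325),(230,321)]) # head-left, head-right, foot-right, foot-left
    pl=(np.array([(443,175),(272,276),(291,342)]))/4.25+[270,160]-.4
    def Y(q,L):
        return R.from_euler('z',q[3]).apply(R.from_euler('y',-np.radians(35)).apply(np.array(L,float)))+q[:3]
    def ry(q):
        return np.r_[(proj(t,Y(q,[(160,31,0),(160,-31,0),(0,-31,0),(0,31,0)]))-py).ravel(),(proj(sd,Y(q,[(160,31,0),(0,31,0),(0,-31,0)]))-pl).ravel()]
    r=least_squares(ry,[480,100,50,0],loss='soft_l1');print("yellow foot",r.x.round(3),r.fun.round(1))
    q=r.x
    for n,d in(("red",115),("blue",-115)):
        print(n,(q[:3]+R.from_euler('z',q[3]).apply([0,d,0])).round(1))
        qq=q.copy(); qq[:3]+=R.from_euler('z',q[3]).apply([0,d,0])
        u=np.array([[0,31,-24],[0,-31,-24],[160,0,-24]])
        print(((proj(t,Y(qq,u))-[208,132]+.36)*3.5).round(0).tolist(),((proj(sd,Y(qq,u))-[270,160]+.4)*4.25).round(0).tolist())
E
python3 fit.py
```

```text
till [ 5.31610e+02 -3.89634e+02  5.40000e-01  4.30000e-02] [-3.4 -1.4 -1.  -1.4  0.4  0.7 -0.5  0.2 -0.5  0.1  0.8 -3.   1.5 -2.2]
till [ 5.31610e+02 -3.89634e+02  5.40000e-01  4.30000e-02] [-3.4 -1.4 -1.  -1.4  0.4  0.7 -0.5  0.2 -0.5  0.1  0.8 -3.   1.5 -2.2]
yellow foot [ 5.52362e+02  1.23360e+02  5.25380e+01 -4.40000e-02] [-0.1  2.  -0.1  2.8 -0.4 -0.8  0.7 -1.   6.8 -3.7  0.4  0.1 -0.8  0.5]
red [557.5 238.2  52.5]
[[76.0, 292.0], [162.0, 297.0], [110.0, 85.0]] [[268.0, 178.0], [281.0, 239.0], [465.0, 94.0]]
blue [547.3   8.5  52.5]
[[397.0, 310.0], [484.0, 314.0], [455.0, 102.0]] [[321.0, 422.0], [337.0, 496.0], [540.0, 341.0]]
```

```bash
sed -i 's/(160,31,0),(160,-31,0),(0,-31,0),(0,31,0)/(160,31,-24),(160,-31,-24),(0,-31,0),(0,31,0)/; s/(160,31,0),(0,31,0),(0,-31,0)\]/(160,31,0),(0,31,0),(0,-31,0),(160,31,-24),(160,-31,-24)]/; s/(291,342)\]/(291,342),(481,160),(505,240)]/' fit.py; python3 fit.py
```

```text
till [ 5.31610e+02 -3.89634e+02  5.40000e-01  4.30000e-02] [-3.4 -1.4 -1.  -1.4  0.4  0.7 -0.5  0.2 -0.5  0.1  0.8 -3.   1.5 -2.2]
till [ 5.31610e+02 -3.89634e+02  5.40000e-01  4.30000e-02] [-3.4 -1.4 -1.  -1.4  0.4  0.7 -0.5  0.2 -0.5  0.1  0.8 -3.   1.5 -2.2]
yellow foot [548.874 122.849  54.691   6.26 ] [-0.2 -0.5 -0.6 -0.3 -0.2  0.3  0.8  0.6  5.3 -4.6 -1.  -0.1 -1.7  0.3
  0.7  3.4  0.2  0.2]
red [551.5 237.8  54.7]
[[75.0, 301.0], [162.0, 304.0], [105.0, 93.0]] [[259.0, 177.0], [274.0, 238.0], [455.0, 90.0]]
blue [546.2   7.9  54.7]
[[397.0, 312.0], [484.0, 314.0], [451.0, 103.0]] [[318.0, 420.0], [336.0, 494.0], [538.0, 336.0]]
```

```bash
sed -i "s/(160,31,0),(0,31,0),(0,-31,0),/(0,31,0),(0,-31,0),/; s/(443,175),(272/(272/; s/R.from_euler('z',q\[3\])/R.from_euler('z',-.038)/g" fit.py; python3 fit.py | tail -5
```

```text
0.3  0.2]
red [553.6 238.8  55.8]
[[74.0, 298.0], [161.0, 302.0], [107.0, 89.0]] [[262.0, 175.0], [276.0, 236.0], [459.0, 89.0]]
blue [544.9   9.   55.8]
[[396.0, 313.0], [483.0, 317.0], [453.0, 105.0]] [[317.0, 418.0], [333.0, 492.0], [536.0, 336.0]]
```

```bash
cat >>h.py <<'E'
def rot(xdir,z):
    z=np.array(z,float)/np.linalg.norm(z); x=np.array(xdir,float); x-=z*(x@z); x/=np.linalg.norm(x)
    return np.c_[x,np.cross(z,x),z]
def yaw(d): a=np.radians(d); return [np.cos(a),np.sin(a),0]
def go(tip,xdir,z=(0,0,-1),L=0):
    "tip: world point at L mm ahead of the TCP; prints travel, dr from the measured pose"
    s=arm.read_state(); C=R.from_quat(s["ee_rot"]); T=rot(xdir,z)
    p=np.array(tip)-L*T[:,2]
    print("travel",C.inv().apply(p-s["position"]).round(1).tolist(),"dr",(C.inv()*R.from_matrix(T)).as_rotvec().round(3).tolist(),"t",s["clock"],"F",s["contact_force"].round(1),"w",round(s["gripper_width"],1),"q",s["joints"].round(2))
E
python3 -c "
from h import *
go([455,-303,323],yaw(180))"
```

```text
travel [-292.4, 162.8, 81.0] dr [0.002, -0.001, 0.419] t 0.1 F [-0.3  0.1  0.2] w 85.1 q [-0.89  0.39  0.01 -0.   -1.19 -0.26]
```

{"fn": "move_arm", "kwargs": {
  "fingers": [0,0,0,0,0,0,0,0,0,0],
  "travel": [
    [-292,163,81],
    [-292,163,81],
    [-292,163,81],
    [-292,163,81],
    [-292,163,81],
    [-292,163,81],
    [-292,163,81],
    [-292,163,81],
    [-292,163,81],
    [-292,163,81]
  ],
  "dr": [
    [0,0,0.419],
    [0,0,0.419],
    [0,0,0.419],
    [0,0,0.419],
    [0,0,0.419],
    [0,0,0.419],
    [0,0,0.419],
    [0,0,0.419],
    [0,0,0.419],
    [0,0,0.419]
  ]
}}

```text
clock: 1.1
position: [454.3, -303.9, 323.8]
ee_rot: [0.0, 1.0, -0.0, -0.0]
contact_force: [-0.5, 0.2, -0.0]
gripper_width: 0.1
grasp_force: 0.0
```

{"fn": "move_arm", "kwargs": {
  "fingers": [0,0,0,0,0,0,0,0,0,0],
  "travel": [
    [-8,0,0],
    [-16,0,0],
    [-24,0,0],
    [-32,0,0],
    [-40,0,0],
    [-48,0,0],
    [-56,0,0],
    [-62,0,0],
    [-66,0,0],
    [-66,0,0]
  ],
  "dr": [
    [0,0,0],
    [0,0,0],
    [0,0,0],
    [0,0,0],
    [0,0,0],
    [0,0,0],
    [0,0,0],
    [0,0,0],
    [0,0,0],
    [0,0,0]
  ]
}}

```text
clock: 2.1
position: [521.3, -303.4, 323.6]
ee_rot: [0.0, 1.0, -0.0, 0.0]
contact_force: [-1.7, -0.4, -1.2]
gripper_width: 0.1
grasp_force: 0.0
```

```bash
python3 - <<'E'
from h import *
print(arm.read_state()["contact_force"],arm.read_state()["position"])
a=arm.get_image("top")[190:340,430:590,::-1];b=arm.get_image("side")[300:450,290:450,::-1]
cv2.imwrite("pics/t1.png",cv2.hconcat([cv2.resize(i,(400,375),interpolation=cv2.INTER_CUBIC) for i in(a,b)]))
E
```

```text
[-1.68283701 -0.43181738 -1.24586084] [ 521.28188141 -303.38591508  323.55532099]
```

View pics/t1.png

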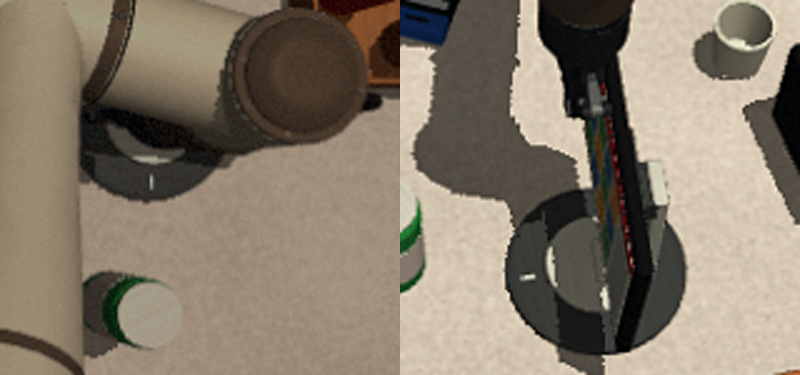

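```bash
python3 - <<'E'
from fit import *
p=(np.array([(632,277),(617,350),(596,270)])-[400,0])/2.5+[290,300]-.3
c=(np.array([129,125.5])/2.667+[440,190]-.3)
g=lambda q:np.r_[(proj(sd,W(q,[(-f,-115,80),(-f,-115,-80)]))-p[:2]).ravel(),(proj(sd,[q[0],q[1],12])-p[2]).ravel(),(proj(t,[q[0],q[1],12])-c).ravel()]
r=least_squares(g,[530,-390,0,0]);print(r.x.round(3),r.fun.round(1))
E
```

```text
[ 5.26235e+02 -3.91324e+02 -9.50000e-02  0.00000e+00] [-0.1 -1.2  0.2  1.7 -0.5 -2.6  2.2 -0.1]
```

The screen is now nearly square (swivel about -0.06, still uncertain). Next I'll push the top edge back at its centre.

{"fn": "move_arm", "kwargs": {
  "fingers": [0,0,0,0,0,0,0,0,0,0],
  "travel": [
    [30,0,0],
    [31,-20,-40],
    [31,-60,-68],
    [31,-88,-68],
    [31,-88,-68],
    [20,-88,-68],
    [8,-88,-68],
    [2,-88,-68],
    [-3,-88,-68],
    [-7,-88,-68]
  ],
  "dr": [
    [0,0,0],
    [0,0,0],
    [0,0,0],
    [0,0,0],
    [0,0,0],
    [0,0,0],
    [0,0,0],
    [0,0,0],
    [0,0,0],
    [0,0,0]
  ]
}}

```text
clock: 3.2
position: [526.4, -390.9, 392.6]
ee_rot: [-0.0, 1.0, 0.0, -0.004]
contact_force: [-10.2, 1.3, 9.4]
gripper_width: 0.4
grasp_force: 5.6
```

{"fn": "move_arm", "kwargs": {
  "fingers": [0,0,0,0,0,0],
  "travel": [
    [-5,0,0],
    [-10,0,0],
    [-15,0,0],
    [-20,0,0],
    [-24,0,0],
    [-24,0,0]
  ],
  "dr": [
    [0,0,0],
    [0,0,0],
    [0,0,0],
    [0,0,0],
    [0,0,0],
    [0,0,0]
  ]
}}

```text
clock: 3.8
position: [551.4, -392.2, 395.2]
ee_rot: [-0.0, 1.0, -0.003, -0.0]
contact_force: [-5.8, -3.8, 9.9]
gripper_width: -0.1
grasp_force: 4.4
```

{"fn": "move_arm", "kwargs": {
  "fingers": [0,85,85,85,85,85,85,85,85,85],
  "travel": [
    [45,0,0],
    [120,596,80],
    [120,596,80],
    [120,596,80],
    [120,596,80],
    [120,596,80],
    [120,596,80],
    [120,596,80],
    [120,596,80],
    [120,596,80]
  ],
  "dr": [
    [0,0,0],
    [0,0,-1.506],
    [0,0,-1.506],
    [0,0,-1.506],
    [0,0,-1.506],
    [0,0,-1.506],
    [0,0,-1.506],
    [0,0,-1.506],
    [0,0,-1.506],
    [0,0,-1.506]
  ]
}}

```text
clock: 4.8
position: [450.5, 54.0, 332.4]
ee_rot: [-0.628, 0.778, -0.0, 0.001]
contact_force: [1.4, -0.4, 0.1]
gripper_width: 85.1
grasp_force: 0.0
```

```bash
python3 - <<'E'
from h import *
a=arm.get_image("top")[190:340,430:590,::-1];b=arm.get_image("side")[300:450,290:450,::-1]
cv2.imwrite("pics/t2.png",cv2.hconcat([cv2.resize(i,(400,375),interpolation=cv2.INTER_CUBIC) for i in(a,b)]))
go([430.7,204,250],yaw(-93.7))
E
```

```text
travel [-140.0, 50.0, 82.1] dr [-0.0, 0.001, -0.145] t 4.9 F [ 0.9 -0.9 -0.5] w 84.9 q [ 0.48  0.17 -0.5  -0.   -0.9  -0.69]
```

View pics/t2.png

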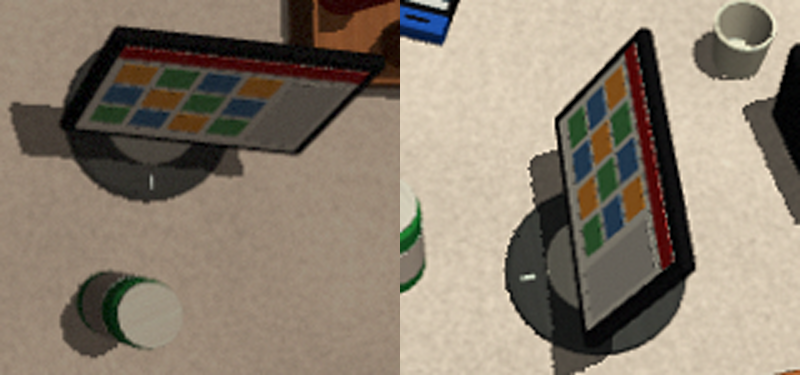

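```bash
python3 - <<'E'
from fit import *
P=(np.array([(118,30),(384,62),(300,153),(62,127)]))/2.5+[430,190]-.3
S=(np.array([(638,30),(675,268),(586,332),(557,118)])-[400,0])/2.5+[290,300]-.3
L=[(-f,115,80),(-f,-115,80),(-f,-115,-80),(-f,115,-80)]
r=least_squares(lambda q:np.r_[(proj(t,W(q,L))-P).ravel(),(proj(sd,W(q,L))-S).ravel()],[530,-390,0,.5],loss='soft_l1');print(r.x.round(3),r.fun.round(1))
r=least_squares(lambda q:np.r_[(proj(t,W(q,L))-P).ravel()],[530,-390,0,.5],loss='soft_l1');print(r.x.round(3),r.fun.round(1))
E
```

```text
[ 5.30356e+02 -3.91907e+02 -1.04000e-01  4.42000e-01] [-0.2  1.8  3.3  1.6  0.1  0.2 -1.  -0.4  1.  -3.   3.6 -0.4 -0.1  6.5
 -0.3 -0.6]
[ 5.31559e+02 -3.91324e+02 -1.02000e-01  4.69000e-01] [-0.5  0.2  3.  -0.3  0.2  0.2 -1.1 -0.2]
```

The till is at swivel -0.10 and tilt about 0.46, so I'll trim it at the end. Red comes next.

{"fn": "move_arm", "kwargs": {
  "fingers": [85,85,85,85,85,85],
  "travel": [
    [-140,50,82],
    [-140,50,82],
    [-140,50,82],
    [-140,50,82],
    [-140,50,82],
    [-140,50,82]
  ],
  "dr": [
    [0,0,-0.145],
    [0,0,-0.145],
    [0,0,-0.145],
    [0,0,-0.145],
    [0,0,-0.145],
    [0,0,-0.145]
  ]
}}

```text
clock: 5.5
position: [433.0, 199.2, 250.2]
ee_rot: [-0.68, 0.733, -0.0, -0.0]
contact_force: [-0.6, -0.4, 0.5]
gripper_width: 85.0
grasp_force: 0.0
```

```bash
python3 - <<'E'
from h import *
im=arm.get_image("wrist");m=arm.camera_model("wrist")
go([430.7,204,174],yaw(-93.7))
c,s=np.cos(1.507),np.sin(1.507)
pts=[[430.1+a*c-b*s,194+a*s+b*c,24] for a,b in((80,31),(80,-31),(-80,-31),(-80,31))]
o=proj(m,pts);print(o.round(0))
# red blob corners
hsv=cv2.cvtColor(im,cv2.COLOR_RGB2HSV);k=((hsv[...,0]<8)|(hsv[...,0]>172))&(hsv[...,1]>150)&(hsv[...,2]>60)
v,u=np.nonzero(k);print(cv2.boxPoints(cv2.minAreaRect(np.c_[u,v].astype(np.float32))),k.sum())
im=im.copy();cv2.polylines(im,[o.astype(np.int32)],True,(0,255,0),1)
cv2.imwrite("pics/w1.png",im[:,:,::-1])
E
```

```text
travel [-5.2, 2.8, 76.6] dr [-0.0, 0.0, -0.012] t 5.55 F [ 0.3  0.  -0.7] w 84.8 q [ 0.77  0.32 -0.55  0.   -0.7  -0.85]
[[386. 384.]
 [276. 386.]
 [259.  85.]
 [398.  83.]]
[[ 75.544586 384.88757 ]
 [ 77.174164  88.30316 ]
 [393.13715   90.039246]
 [391.50757  386.62366 ]] 10378
```

View pics/w1.png

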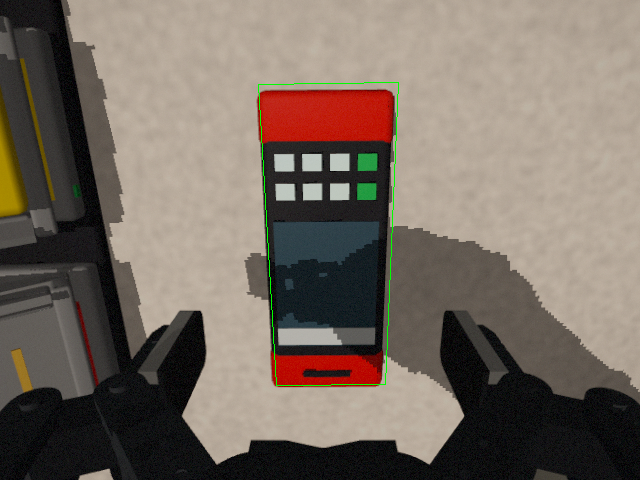

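The overlay matches the red terminal to about 1–2 mm. Descending to grip it.

{"fn": "move_arm", "kwargs": {
  "fingers": [85,85,85,85,60,50,50,50,50,50],
  "travel": [
    [-5,3,35],
    [-5,3,65],
    [-5,3,76],
    [-5,3,76],
    [-5,3,76],
    [-5,3,76],
    [-5,3,76],
    [-5,3,76],
    [-5,3,76],
    [-5,3,76]
  ],
  "dr": [
    [0,0,-0.012],
    [0,0,-0.012],
    [0,0,-0.012],
    [0,0,-0.012],
    [0,0,-0.012],
    [0,0,-0.012],
    [0,0,-0.012],
    [0,0,-0.012],
    [0,0,-0.012],
    [0,0,-0.012]
  ]
}}

```text
clock: 6.55
position: [431.0, 204.3, 176.2]
ee_rot: [-0.684, 0.729, -0.0, 0.002]
contact_force: [0.8, -1.2, 6.2]
gripper_width: 60.6
grasp_force: 66.5
```

```bash
cat >>h.py <<'E'
def dock(foot,up,nrm,xsgn,fx,tz,pitch=35.,lat=0):
    "foot home point; up/nrm offsets along slope/normal; xsgn=-1: tool x points downslope; fx: foot along tool x; tz: screen face ahead of TCP"
    Y=R.from_euler('z',-.038); u=Y.apply([np.cos(np.radians(35)),0,np.sin(np.radians(35))]); n=Y.apply([-np.sin(np.radians(35)),0,np.cos(np.radians(35))])
    p=np.radians(pitch);z=Y.apply([np.sin(p),0,-np.cos(p)]); x=xsgn*Y.apply([np.cos(p),0,np.sin(p)])
    T=rot(x,z); tcp=np.array(foot)+up*u+nrm*n+lat*Y.apply([0,1,0])-T@[fx,0,tz]
    print("tcp",tcp.round(1)); go(tcp,x,z)
    s=arm.read_state();C=R.from_quat(s["ee_rot"]);cur=C.apply([fx,0,tz])+s["position"]-foot
    print("now up/nrm/lat",(cur@u).round(1),(cur@n).round(1),(cur@Y.apply([0,1,0])).round(1)," slope axes in tool: down",C.inv().apply(-u).round(3)," -n",C.inv().apply(-n).round(3))
RF=[553.6,238.8,55.8];BF=[544.9,9.,55.8]
E
python3 -c "
from h import *
dock(RF,10,50,-1,89.5,152)"
```

```text
tcp [519.3 240.1 278.3]
travel [-41.6, -86.1, -101.8] dr [0.47, -0.479, 1.492] t 6.55 F [ 0.8 -1.2  6.2] w 60.6 q [ 0.78  0.45 -0.62  0.   -0.5  -0.85]
now up/nrm/lat -119.1 44.5 -128.3  slope axes in tool: down [0.022 0.82  0.571]  -n [-0.013 -0.571  0.821]
```

{"fn": "move_arm", "kwargs": {
  "fingers": [50,50,50,50,50,50,50,50,50,50],
  "travel": [
    [0,0,-30],
    [0,0,-75],
    [0,0,-120],
    [-10,-17,-126],
    [-20,-34,-126],
    [-30,-50,-126],
    [-41,-69,-126],
    [-41,-69,-126],
    [-41,-69,-126],
    [-41,-69,-126]
  ],
  "dr": [
    [0,0,0],
    [0,0,0],
    [0.04,-0.04,0.124],
    [0.08,-0.08,0.248],
    [0.12,-0.12,0.373],
    [0.157,-0.16,0.5],
    [0.2,-0.2,0.62],
    [0.235,-0.24,0.746],
    [0.275,-0.28,0.87],
    [0.313,-0.32,0.995]
  ]
}}

```text
clock: 7.55
position: [502.9, 238.7, 301.0]
ee_rot: [-0.274, 0.941, -0.008, 0.2]
contact_force: [1.1, -1.0, -2.6]
gripper_width: 60.5
grasp_force: 68.2
```

```bash
python3 -c "
from h import *
dock(RF,10,70,-1,89.5,152)"
```

```text
tcp [507.8 240.5 294.7]
travel [-2.4, -0.1, 7.7] dr [0.17, -0.184, 0.569] t 7.55 F [ 1.1 -1.  -2.6] w 60.5 q [ 0.73  0.3  -0.63  0.59 -0.34 -2.26]
now up/nrm/lat -8.2 93.8 -34.6  slope axes in tool: down [0.827 0.518 0.219]  -n [-0.126 -0.21   0.97 ]
```

{"fn": "move_arm", "kwargs": {
  "fingers": [50,50,50,50,50,50,50],
  "travel": [
    [0,0,2],
    [-1,0,3],
    [-2,0,5],
    [-2,0,7],
    [-2,0,8],
    [-2,0,8],
    [-2,0,8]
  ],
  "dr": [
    [0.034,-0.037,0.114],
    [0.068,-0.074,0.228],
    [0.1,-0.11,0.34],
    [0.136,-0.147,0.455],
    [0.17,-0.184,0.569],
    [0.17,-0.184,0.569],
    [0.17,-0.184,0.569]
  ]
}}

```text
clock: 8.25
position: [537.6, 235.9, 344.2]
ee_rot: [0.008, 0.964, -0.004, 0.265]
contact_force: [-0.2, 1.1, -3.2]
gripper_width: 60.2
grasp_force: 68.3
```

```bash
python3 - <<'E'
from h import *
dock(RF,10,30,-1,89.5,152)
im=arm.get_image("wrist")
cv2.imwrite("pics/w2.png",im[:,:,::-1])
E
```

```text
tcp [530.7 239.7 262. ]
travel [48.0, 3.9, 67.2] dr [0.009, -0.075, 0.019] t 8.25 F [-0.2  1.1 -3.2] w 60.2 q [ 0.63  0.29 -0.63  0.98 -0.38 -3.1 ]
now up/nrm/lat 51.9 100.5 -4.0  slope axes in tool: down [0.997 0.019 0.075]  -n [-0.074 -0.01   0.997]
```

View pics/w2.png

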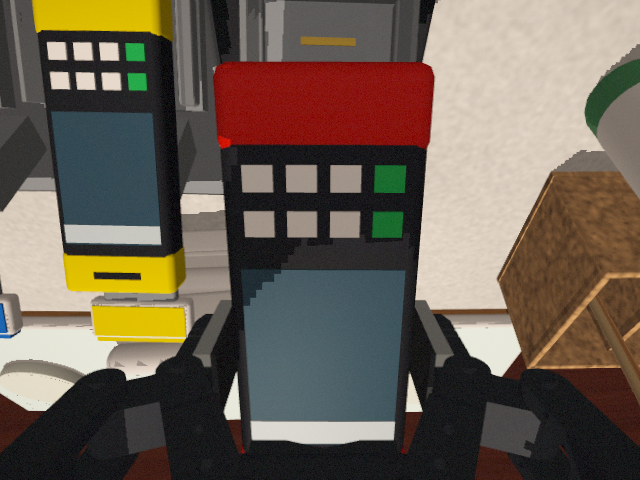

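The grasp is fine, but joint 6 sits at its -3.1 limit with this hand orientation. I'll set red down flat and regrip it turned by half a turn.

```bash
python3 -c "
from h import *
go([425,204,250],[-1,0,0]);go([425,204,177],[-1,0,0])"
```

```text
travel [143.6, -33.0, 23.5] dr [-0.009, 0.535, -0.013] t 8.3 F [-0.1  0.3 -3.7] w 60.7 q [ 0.63  0.29 -0.63  0.99 -0.38 -3.1 ]
travel [180.8, -32.6, 86.3] dr [-0.009, 0.535, -0.013] t 8.3 F [-0.1  0.3 -3.7] w 60.7 q [ 0.63  0.29 -0.63  0.99 -0.38 -3.1 ]
```

{"fn": "move_arm", "kwargs": {
  "fingers": [50,50,50,50,50,50,50,50],
  "travel": [
    [36,-8,6],
    [72,-16,12],
    [108,-25,18],
    [144,-33,24],
    [144,-33,24],
    [144,-33,24],
    [144,-33,24],
    [144,-33,24]
  ],
  "dr": [
    [0,0.134,0],
    [0,0.268,-0.01],
    [0,0.4,-0.01],
    [-0.009,0.535,-0.013],
    [-0.009,0.535,-0.013],
    [-0.009,0.535,-0.013],
    [-0.009,0.535,-0.013],
    [-0.009,0.535,-0.013]
  ]
}}

```text
clock: 9.1
position: [424.9, 203.4, 248.9]
ee_rot: [0.001, 1.0, -0.0, 0.0]
contact_force: [-0.5, -0.8, -3.0]
gripper_width: 60.1
grasp_force: 68.2
```

```bash
python3 -c "
from h import *
go([425,204,177],[-1,0,0])"
```

```text
travel [-0.1, 0.7, 71.9] dr [-0.001, 0.0, -0.002] t 9.1 F [-0.5 -0.8 -3. ] w 60.1 q [ 0.79  0.31 -0.57  0.   -0.69 -2.37]
```

{"fn": "move_arm", "kwargs": {
  "fingers": [50,50,50,50,50,80,85,85,85,85],
  "travel": [
    [0,0,30],
    [0,0,55],
    [0,0,67],
    [0,0,71],
    [0,0,71],
    [0,0,71],
    [0,0,71],
    [0,0,71],
    [0,0,50],
    [0,0,20]
  ],
  "dr": [
    [0,0,0],
    [0,0,0],
    [0,0,0],
    [0,0,0],
    [0,0,0],
    [0,0,0],
    [0,0,0],
    [0,0,0],
    [0,0,-0.1],
    [0,0,-0.25]
  ]
}}

```text
clock: 10.1
position: [424.4, 203.5, 228.6]
ee_rot: [-0.126, 0.992, -0.001, -0.002]
contact_force: [0.7, 0.8, -0.3]
gripper_width: 85.4
grasp_force: 0.0
```

{"fn": "move_arm", "kwargs": {
  "fingers": [85,85,85,85,85,85,85,85,85,85],
  "travel": [
    [0,0,0],
    [0,0,0],
    [0,0,0],
    [0,0,0],
    [0,0,0],
    [0,0,0],
    [0,0,0],
    [0,0,0],
    [0,0,0],
    [0,0,0]
  ],
  "dr": [
    [0,0,-0.148],
    [0,0,-0.296],
    [0,0,-0.444],
    [0,0,-0.592],
    [0,0,-0.74],
    [0,0,-0.888],
    [0,0,-1.036],
    [0,0,-1.184],
    [0,0,-1.332],
    [0,0,-1.48]
  ]
}}

```text
clock: 11.1
position: [424.8, 203.9, 229.3]
ee_rot: [0.762, -0.647, -0.0, -0.0]
contact_force: [0.2, -0.2, -0.7]
gripper_width: 85.3
grasp_force: 0.0
```

{"fn": "move_arm", "kwargs": {
  "fingers": [85,85,85,85,85,85,85,85,85,85],
  "travel": [
    [0,0,0],
    [0,0,0],
    [0,0,0],
    [0,0,0],
    [0,0,0],
    [0,0,0],
    [0,0,0],
    [0,0,0],
    [0,0,0],
    [0,0,0]
  ],
  "dr": [
    [0,0,-0.148],
    [0,0,-0.296],
    [0,0,-0.444],
    [0,0,-0.592],
    [0,0,-0.74],
    [0,0,-0.888],
    [0,0,-1.036],
    [0,0,-1.184],
    [0,0,-1.332],
    [0,0,-1.41]
  ]
}}

```text
clock: 12.1
position: [424.8, 203.9, 229.3]
ee_rot: [1.0, 0.001, -0.0, -0.0]
contact_force: [0.2, 0.2, -0.6]
gripper_width: 84.6
grasp_force: 0.0
```

```bash
python3 - <<'E'
from h import *
go([425,204,174],[1,0,0])
im=arm.get_image("top");t=arm.camera_model("top")
h=cv2.cvtColor(im,cv2.COLOR_RGB2HSV);print(proj(t,[[415.5,204,24],[425,204,24],[335.5,204,24]]).round(0))
k=((h[...,0]<8)|(h[...,0]>172))&(h[...,1]>150)&(h[...,2]>60);k[:240]=0
v,u=np.nonzero(k[:,200:300]);print(u.min()+200,u.max()+200,v.min(),v.max(),k.sum())
E
```

```text
travel [0.2, -0.1, 55.3] dr [-0.001, 0.0, 0.001] t 12.1 F [ 0.2  0.2 -0.6] w 84.6 q [ 0.79  0.35 -0.58 -0.   -0.64  0.78]
[[254. 278.]
 [255. 274.]
 [254. 311.]]
242 267 247 310 430
```

{"fn": "move_arm", "kwargs": {
  "fingers": [85,85,70,50,50,50,50,50,50],
  "travel": [
    [0,0,40],
    [0,0,54],
    [0,0,54],
    [0,0,54],
    [0,0,54],
    [0,0,54],
    [0,0,54],
    [0,0,20],
    [0,0,-25]
  ],
  "dr": [
    [0,0,0],
    [0,0,0],
    [0,0,0],
    [0,0,0],
    [0,0,0],
    [0,0,0],
    [0,0,0],
    [0,0,0],
    [0,0,0]
  ]
}}

```text
clock: 13.05
position: [423.9, 203.0, 252.6]
ee_rot: [1.0, -0.002, -0.004, 0.003]
contact_force: [0.8, 0.9, -3.3]
gripper_width: 60.3
grasp_force: 68.4
```

```bash
python3 -c "
from h import *
dock(RF,15,70,1,-89.5,152)"
```

```text
tcp [511.9 240.4 297.6]
travel [87.5, -37.5, -45.8] dr [-0.005, 0.618, 0.034] t 13.05 F [ 0.8  0.9 -3.3] w 60.3 q [ 0.79  0.31 -0.56 -0.   -0.71  0.78]
now up/nrm/lat -153.1 162.6 -44.5  slope axes in tool: down [-0.815 -0.031  0.579]  -n [0.579 0.015 0.815]
```

{"fn": "move_arm", "kwargs": {
  "fingers": [50,50,50,50,50,50,50,50],
  "travel": [
    [0,0,-35],
    [0,0,-60],
    [22,-10,-60],
    [44,-20,-60],
    [66,-30,-55],
    [88,-37,-46],
    [88,-37,-46],
    [88,-37,-46]
  ],
  "dr": [
    [0,0.1,0.006],
    [0,0.23,0.012],
    [0,0.36,0.018],
    [0,0.48,0.024],
    [-0.005,0.618,0.034],
    [-0.005,0.618,0.034],
    [-0.005,0.618,0.034],
    [-0.005,0.618,0.034]
  ]
}}

```text
clock: 13.85
position: [511.7, 237.1, 313.3]
ee_rot: [0.955, -0.022, 0.297, 0.009]
contact_force: [1.8, 0.5, -2.9]
gripper_width: 60.6
grasp_force: 68.6
```

```bash
python3 -c "
from h import *
dock(RF,8,15,1,-89.5,152)"
```

```text
tcp [537.7 239.4 248.5]
travel [-15.4, -3.9, 68.0] dr [0.009, 0.008, -0.005] t 13.85 F [ 1.8  0.5 -2.9] w 60.6 q [ 0.48  0.28 -0.78  1.63 -0.29 -0.51]
now up/nrm/lat 22.7 83.6 -4.2  slope axes in tool: down [-1.     0.005  0.008]  -n [ 0.008 -0.009  1.   ]
```

Even in this orientation joint 4 nears its limit in the slope-normal pose. I'll regrip with the hand pitched relative to the terminal, so that the hand is nearly vertical (about 12°) when it docks.

```bash
python3 -c "
from h import *
go([425,204,250],[1,0,0])"
```

```text
travel [-106.0, 36.9, 4.0] dr [0.019, -0.602, -0.045] t 13.85 F [ 1.8  0.5 -2.9] w 60.6 q [ 0.48  0.28 -0.78  1.63 -0.29 -0.51]
```

{"fn": "move_arm", "kwargs": {
  "fingers": [50,50,50,50,50,50,50,50],
  "travel": [
    [-20,7,0],
    [-40,14,1],
    [-60,21,2],
    [-80,30,3],
    [-106,37,4],
    [-106,37,4],
    [-106,37,4],
    [-106,37,4]
  ],
  "dr": [
    [0.004,-0.12,-0.01],
    [0.008,-0.24,-0.02],
    [0.012,-0.36,-0.03],
    [0.016,-0.48,-0.04],
    [0.019,-0.602,-0.045],
    [0.019,-0.602,-0.045],
    [0.019,-0.602,-0.045],
    [0.019,-0.602,-0.045]
  ]
}}

```text
clock: 14.65
position: [424.0, 204.3, 250.0]
ee_rot: [1.0, -0.0, -0.003, -0.001]
contact_force: [1.8, -0.7, -3.9]
gripper_width: 60.6
grasp_force: 68.6
```

```bash
python3 -c "
from h import *
go([425,204,177],[1,0,0])"
```

```text
travel [1.4, 0.4, 73.0] dr [-0.002, 0.006, -0.0] t 14.65 F [ 1.8 -0.7 -3.9] w 60.6 q [ 0.79  0.31 -0.56 -0.01 -0.7   0.78]
```

{"fn": "move_arm", "kwargs": {
  "fingers": [50,50,50,50,50,80,85,85,85,85],
  "travel": [
    [0,0,35],
    [1,0,58],
    [1,0,68],
    [1,0,72],
    [1,0,72],
    [1,0,72],
    [1,0,72],
    [1,0,72],
    [1,0,40],
    [1,0,5]
  ],
  "dr": [
    [0,0.006,0],
    [0,0.006,0],
    [0,0.006,0],
    [0,0.006,0],
    [0,0.006,0],
    [0,0.006,0],
    [0,0.006,0],
    [0,0.006,0],
    [0,0,0],
    [0,0,0]
  ]
}}

```text
clock: 15.65
position: [425.8, 203.5, 246.0]
ee_rot: [1.0, -0.0, -0.001, 0.001]
contact_force: [0.3, -0.0, 0.2]
gripper_width: 84.9
grasp_force: 0.0
```

```bash
python3 - <<'E'
from h import *
im=arm.get_image("wrist");m=arm.camera_model("wrist");t=arm.camera_model("top");it=arm.get_image("top")
cv2.imwrite("pics/w3.png",cv2.hconcat([cv2.resize(im,(400,300)),cv2.resize(it[200:350,180:380],(400,300))])[:,:,::-1])
h=cv2.cvtColor(it,cv2.COLOR_RGB2HSV)
k=((h[...,0]<8)|(h[...,0]>172))&(h[...,1]>150)&(h[...,2]>60);k[:240]=0;k[:,:200]=0;k[:,300:]=0
v,u=np.nonzero(k);print(u.min(),u.max(),v.min(),v.max(),proj(t,[[495.5,204,24],[335.5,204,24]]))
p=np.radians(23);z=[-np.sin(p),0,-np.cos(p)]
go([430.5,204,75],[1,0,0],z,155);go([430.5,204,24],[1,0,0],z,155)
E
```

```text
242 267 246 309 [[255.00861887 246.34496879]
 [253.87694675 310.53312759]]
travel [63.5, 1.1, 33.1] dr [-0.007, -0.41, 0.002] t 15.75 F [ 0.7  0.8 -0.7] w 85.2 q [ 0.79  0.31 -0.56  0.   -0.69  0.78]
travel [63.1, 1.4, 84.1] dr [-0.007, -0.41, 0.002] t 15.75 F [ 0.7  0.8 -0.7] w 85.2 q [ 0.79  0.31 -0.56  0.   -0.69  0.78]
```

{"fn": "move_arm", "kwargs": {
  "fingers": [85,85,85,85,85,85,50,50,50,50],
  "travel": [
    [20,0,10],
    [42,1,22],
    [63,1,33],
    [63,1,60],
    [63,1,80],
    [63,1,84],
    [63,1,84],
    [63,1,84],
    [63,1,84],
    [63,1,84]
  ],
  "dr": [
    [0,-0.14,0],
    [0,-0.28,0],
    [-0.007,-0.41,0.002],
    [-0.007,-0.41,0.002],
    [-0.007,-0.41,0.002],
    [-0.007,-0.41,0.002],
    [-0.007,-0.41,0.002],
    [-0.007,-0.41,0.002],
    [-0.007,-0.41,0.002],
    [-0.007,-0.41,0.002]
  ]
}}

```text
clock: 16.75
position: [489.5, 203.1, 162.9]
ee_rot: [0.979, -0.001, -0.202, 0.003]
contact_force: [1.1, 1.8, 3.0]
gripper_width: 60.5
grasp_force: 68.4
```

```bash
cat >>h.py <<'E'
def dock2(foot,up,nrm,H,P=12.,lat=0,lean=35.):
    "H: (foot point in tool frame). hand pitch P fwd of vertical at dock, tool x upslope"
    Y=R.from_euler('z',-.038); c,s=np.cos(np.radians(35)),np.sin(np.radians(35))
    u,n,l=Y.apply([c,0,s]),Y.apply([-s,0,c]),Y.apply([0,1,0])
    p=np.radians(P); x=Y.apply([np.cos(p),0,np.sin(p)]);z=Y.apply([np.sin(p),0,-np.cos(p)]);T=rot(x,z)
    tcp=np.array(foot)+up*u+nrm*n+lat*l-T@H
    print("tcp",tcp.round(1));go(tcp,x,z)
    st=arm.read_state();C=R.from_quat(st["ee_rot"]);cur=C.apply(H)+st["position"]-foot
    print("now up/nrm/lat",(cur@u).round(1),(cur@n).round(1),(cur@l).round(1),"in tool: down",C.inv().apply(-u).round(3),"-n",C.inv().apply(-n).round(3))
    print("force up/n/lat",(st["contact_force"]@np.c_[u,n,l]).round(1))
E
python3 - <<'E'
from h import *
s=arm.read_state();C=R.from_quat(s["ee_rot"]);print(s["position"],s["ee_rot"])
H=C.inv().apply(np.array([336.5,s["position"][1],24])-s["position"]);print(H.round(1))
dock2(RF,15,70,H)
E
```

```text
[489.5056516  203.13795892 162.91502647] [ 9.79377263e-01 -8.41871615e-04 -2.02021330e-01  2.61737477e-03]
[-85.5  -0.7 188.1]
tcp [570.3 237.5 323.5]
travel [10.5, -33.5, -179.6] dr [0.009, 0.616, 0.037] t 16.75 F [1.1 1.8 3. ] w 60.5 q [ 0.63  0.6  -0.28 -0.27 -1.05  1.11]
now up/nrm/lat -194.8 97.6 -43.9 in tool: down [-0.525 -0.034  0.851] -n [0.851 0.017 0.526]
force up/n/lat [2.5 1.9 1.9]
```

{"fn": "move_arm", "kwargs": {
  "fingers": [50,50,50,50,50,50,50,50,50,50],
  "travel": [
    [-16,0,-37],
    [-32,0,-74],
    [-40,-5,-105],
    [-40,-10,-135],
    [-30,-18,-160],
    [-10,-25,-180],
    [10,-33,-180],
    [10,-33,-180],
    [10,-33,-180],
    [10,-33,-180]
  ],
  "dr": [
    [0,0,0],
    [0,0,0],
    [0,0.12,0.007],
    [0,0.24,0.015],
    [0,0.37,0.022],
    [0,0.5,0.03],
    [0.009,0.616,0.037],
    [0.009,0.616,0.037],
    [0.009,0.616,0.037],
    [0.009,0.616,0.037]
  ]
}}

```text
clock: 17.75
position: [569.3, 236.2, 321.7]
ee_rot: [0.995, -0.019, 0.101, 0.004]
contact_force: [-0.1, -1.2, -3.2]
gripper_width: 60.5
grasp_force: 67.8
```

```bash
python3 - <<'E'
from h import *
H=[-85.5,-.7,188.1]
dock2(RF,10,28,H)
im=arm.get_image("side")
cv2.imwrite("pics/s3.png",cv2.resize(im[130:300,270:430],None,fx=3.5,fy=3.5,interpolation=cv2.INTER_CUBIC)[:,:,::-1])
p=proj(arm.camera_model("side"),np.array(arm.read_state()["position"])[None]+R.from_quat(arm.read_state()["ee_rot"]).apply([H]));print("foot crop px",(p-[270,130])*3.5)
E
```

```text
tcp [590.2 236.7 286.2]
travel [13.3, -1.4, 39.0] dr [0.004, 0.006, -0.0] t 17.75 F [-0.1 -1.2 -3.2] w 60.5 q [ 0.68  0.4  -0.26  0.2  -0.76  0.72]
now up/nrm/lat 12.4 70.0 -2.0 in tool: down [-0.918 -0.001  0.396] -n [ 0.396 -0.003  0.918]
force up/n/lat [-1.9 -2.6 -1.2]
foot crop px [[169.0734686  206.90632196]]
```

View pics/s3.png

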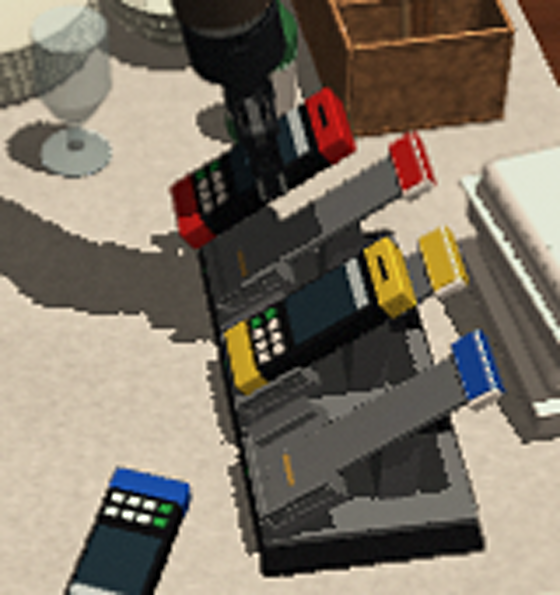

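The side crop shows red pitched at the slope angle, above its own cradle and clear of yellow. Lowering with force checks.

{"fn": "move_arm", "kwargs": {
  "fingers": [50,50,50,50,50,50,50],
  "travel": [
    [5,0,13],
    [9,-1,26],
    [13,-1,39],
    [17,-1,48],
    [20,-1,54],
    [20,-1,54],
    [20,-1,54]
  ],
  "dr": [
    [0.004,0.006,0],
    [0.004,0.006,0],
    [0.004,0.006,0],
    [0.004,0.006,0],
    [0.004,0.006,0],
    [0.004,0.006,0],
    [0.004,0.006,0]
  ]
}}

```text
clock: 18.5
position: [600.7, 236.4, 273.5]
ee_rot: [0.994, -0.019, 0.106, 0.001]
contact_force: [-0.1, -0.0, -3.9]
gripper_width: 60.6
grasp_force: 67.8
```

```bash
python3 - <<'E'
from h import *
H=[-85.5,-.7,188.1]
dock2(RF,8,3,H)
E
```

```text
tcp [602.9 236.2 264.6]
travel [0.3, 0.1, 9.1] dr [-0.001, -0.002, 0.0] t 18.5 F [-0.1 -0.  -3.9] w 60.6 q [ 0.65  0.5  -0.25  0.21 -0.67  0.73]
now up/nrm/lat 11.6 11.1 0.3 in tool: down [-0.921  0.     0.388] -n [0.388 0.001 0.921]
force up/n/lat [-2.3 -3.2 -0. ]
```

{"fn": "move_arm", "kwargs": {
  "fingers": [50,50,50,50,50],
  "travel": [
    [1,0,2],
    [1.6,0,4],
    [2.4,0,6],
    [3,0,7.4],
    [3,0,7.4]
  ],
  "dr": [
    [0,0,0],
    [0,0,0],
    [0,0,0],
    [0,0,0],
    [0,0,0]
  ]
}}

```text
clock: 19.0
position: [605.0, 236.1, 266.6]
ee_rot: [0.994, -0.019, 0.106, 0.001]
contact_force: [-0.9, -0.0, -4.7]
gripper_width: 60.7
grasp_force: 67.8
```

```bash
python3 - <<'E'
from h import *
H=[-85.5,-.7,188.1]
dock2(RF,8,0,H)
E
```

```text
tcp [604.6 236.2 262.2]
travel [-1.4, -0.0, 4.3] dr [-0.001, -0.002, 0.0] t 19.0 F [-0.9 -0.  -4.7] w 60.7 q [ 0.64  0.51 -0.25  0.22 -0.66  0.73]
now up/nrm/lat 11.2 3.1 0.2 in tool: down [-0.921  0.     0.389] -n [0.389 0.001 0.921]
force up/n/lat [-3.4 -3.3 -0.1]
```

No contact yet, so I'll go a bit lower.

{"fn": "move_arm", "kwargs": {
  "fingers": [50,50,50,50],
  "travel": [
    [0.4,0,1],
    [0.8,0,2],
    [1.2,0,2.8],
    [1.2,0,2.8]
  ],
  "dr": [
    [0,0,0],
    [0,0,0],
    [0,0,0],
    [0,0,0]
  ]
}}

```text
clock: 19.4
position: [606.7, 236.2, 264.9]
ee_rot: [0.994, -0.019, 0.106, 0.001]
contact_force: [-2.5, 0.7, 0.1]
gripper_width: 60.7
grasp_force: 68.2
```

```bash
python3 - <<'E'
from h import *
H=[-85.5,-.7,188.1]
dock2(RF,3,0,H)
E
```

```text
tcp [600.5 236.3 259.3]
travel [-7.2, 0.1, 4.2] dr [-0.001, -0.002, 0.0] t 19.4 F [-2.5  0.7  0.1] w 60.7 q [ 0.64  0.51 -0.25  0.22 -0.65  0.73]
now up/nrm/lat 11.6 0.7 0.4 in tool: down [-0.921  0.     0.389] -n [0.389 0.001 0.921]
force up/n/lat [-2.   1.5  0.6]
```

Seated on the slope with about 5 N. Sliding down toward the stop.

{"fn": "move_arm", "kwargs": {
  "fingers": [50,50,50,50,50],
  "travel": [
    [-1.8,0,0.8],
    [-3.7,0,1.6],
    [-5.5,0,2.3],
    [-6.5,0,2.7],
    [-6.5,0,2.7]
  ],
  "dr": [
    [0,0,0],
    [0,0,0],
    [0,0,0],
    [0,0,0],
    [0,0,0]
  ]
}}

```text
clock: 19.9
position: [601.1, 236.6, 261.0]
ee_rot: [0.994, -0.019, 0.106, 0.001]
contact_force: [-1.7, 0.8, 5.3]
gripper_width: 60.8
grasp_force: 68.8
```

```bash
python3 - <<'E'
from h import *
H=[-85.5,-.7,188.1]
dock2(RF,0,0,H)
E
```

```text
tcp [598.1 236.4 257.6]
travel [-3.7, 0.3, 2.8] dr [-0.002, -0.004, 0.0] t 19.9 F [-1.7  0.8  5.3] w 60.8 q [ 0.64  0.51 -0.27  0.22 -0.64  0.72]
now up/nrm/lat 5.0 0.5 0.8 in tool: down [-0.922  0.001  0.387] -n [0.387 0.002 0.922]
force up/n/lat [1.6 5.4 0.7]
```

{"fn": "move_arm", "kwargs": {
  "fingers": [50,50,50,50],
  "travel": [
    [-0.9,0,0.3],
    [-1.8,0,0.6],
    [-2.8,0,1],
    [-2.8,0,1]
  ],
  "dr": [
    [0,0,0],
    [0,0,0],
    [0,0,0],
    [0,0,0]
  ]
}}

```text
clock: 20.3
position: [598.6, 236.7, 259.3]
ee_rot: [0.994, -0.019, 0.106, 0.001]
contact_force: [-1.4, 0.2, 5.3]
gripper_width: 60.7
grasp_force: 68.9
```

```bash
python3 - <<'E'
from h import *
H=[-85.5,-.7,188.1]
dock2(RF,-1,0,H)
E
```

```text
tcp [597.2 236.4 257. ]
travel [-1.8, 0.3, 2.0] dr [-0.002, -0.003, 0.0] t 20.3 F [-1.4  0.2  5.3] w 60.7 q [ 0.65  0.51 -0.27  0.23 -0.63  0.71]
now up/nrm/lat 1.9 0.6 0.7 in tool: down [-0.922  0.     0.388] -n [0.388 0.002 0.922]
force up/n/lat [1.8 5.1 0.2]
```

{"fn": "move_arm", "kwargs": {
  "fingers": [50,50,50,50],
  "travel": [
    [-0.9,0,0.3],
    [-1.8,0,0.6],
    [-2.3,0,0.8],
    [-2.3,0,0.8]
  ],
  "dr": [
    [0,0,0],
    [0,0,0],
    [0,0,0],
    [0,0,0]
  ]
}}

```text
clock: 20.7
position: [596.7, 236.6, 258.0]
ee_rot: [0.994, -0.019, 0.106, 0.001]
contact_force: [0.6, 0.4, 5.2]
gripper_width: 60.8
grasp_force: 68.7
```

{"fn": "move_arm", "kwargs": {
  "fingers": [50,50,50],
  "travel": [
    [-0.7,0,0.2],
    [-1.4,0,0.4],
    [-1.4,0,0.4]
  ],
  "dr": [
    [0,0,0],
    [0,0,0],
    [0,0,0]
  ]
}}

```text
clock: 21.0
position: [596.2, 236.5, 258.0]
ee_rot: [0.994, -0.019, 0.107, 0.001]
contact_force: [3.4, -1.2, 5.8]
gripper_width: 60.7
grasp_force: 68.7
```

```bash
python3 - <<'E'
from h import *
H=[-85.5,-.7,188.1]
dock2(RF,-1,0,H)
E
```

```text
tcp [597.2 236.4 257. ]
travel [0.8, 0.1, 1.2] dr [-0.003, -0.006, 0.0] t 21.0 F [ 3.4 -1.2  5.8] w 60.7 q [ 0.65  0.51 -0.28  0.23 -0.62  0.71]
now up/nrm/lat -0.4 0.6 0.6 in tool: down [-0.923  0.001  0.385] -n [0.385 0.003 0.923]
force up/n/lat [ 6.1  2.8 -1.1]
```

Red is against the stop: the upslope force rose to 6 N at 0 ± 0.5 mm. Releasing, and refining blue's pose from the first picture.

{"fn": "move_arm", "kwargs": {
  "fingers": [65,75,85,85,85,85,85,85],
  "travel": [
    [0,0,0],
    [0,0,0],
    [0,0,0],
    [0,0,0],
    [0,0,-30],
    [0,0,-70],
    [0,0,-110],
    [0,0,-120]
  ],
  "dr": [
    [0,0,0],
    [0,0,0],
    [0,0,0],
    [0,0,0],
    [0,0,0],
    [0,0,0],
    [0,0,0],
    [0,0,0]
  ]
}}

```text
clock: 21.8
position: [570.0, 238.0, 379.6]
ee_rot: [0.994, -0.018, 0.11, -0.001]
contact_force: [0.5, 0.2, 0.1]
gripper_width: 85.0
grasp_force: 0.0
```

```bash
python3 - <<'E'
from h import *
t=arm.camera_model("top")
im=cv2.imread("pics/top0.png");h=cv2.cvtColor(im,cv2.COLOR_BGR2HSV)
k=(h[...,0]>100)&(h[...,0]<125)&(h[...,1]>130)&(h[...,2]>50);k[:240]=0;k[:,:300]=0;k[310:]=0;k[:,400:]=0
v,u=np.nonzero(k);px=cv2.boxPoints(cv2.minAreaRect(np.c_[u,v].astype(np.float32)));print(px)
best=None
for i in range(4):
  p=np.roll(px,i,0)
  for sg in(1,-1):
    L=np.array([[80,31*sg],[80,-31*sg],[-80,-31*sg],[-80,31*sg]])
    f=lambda q:(proj(t,np.c_[q[:2]+L@np.array([[np.cos(q[2]),np.sin(q[2])],[-np.sin(q[2]),np.cos(q[2])]]),np.full(4,24.)])-p).ravel()
    r=least_squares(f,[436,-26,-2.05])
    if abs(r.x[2]+2.05)<.5 and (best is None or r.cost<best.cost):best=r
print(best.x,best.fun.round(1))
b=best.x; d=np.array([np.cos(b[2]),np.sin(b[2]),0]);g=np.array([*b[:2],24])+14*d
p=np.radians(23);z=-np.sin(p)*d+[0,0,-np.cos(p)]
print("g",g);go(g+[0,0,90],d,z,155)
# check docked red head bumper vs prediction in top view
it=arm.get_image("top");h=cv2.cvtColor(it,cv2.COLOR_RGB2HSV)
k=((h[...,0]<8)|(h[...,0]>172))&(h[...,1]>150)&(h[...,2]>60);k[240:]=0;k[:,:200]=0;k[:,300:]=0
n,_,st,c=cv2.connectedComponentsWithStats(k.astype(np.uint8));print(st[1:][st[1:,4]>20])
Y=R.from_euler('z',-.038)*R.from_euler('y',-np.radians(35))
print(proj(t,np.array(RF)+Y.apply([(0,31,0),(0,-31,0),(160,31,-24),(160,-31,-24)])).round(1))
E
```

```text
[[312.82745 266.84442]
 [324.23358 245.40086]
 [380.05646 275.09387]
 [368.65033 296.5374 ]]
[436.26401273 -25.72046792  -2.05036283] [ 0.5 -0.1  0.4  0.5 -0.5 -0.  -0.3 -0.5]
g [429.80448796 -38.14119816  24.        ]
travel [-178.7, 336.5, 83.8] dr [0.181, -0.387, 2.028] t 21.8 F [0.5 0.2 0.1] w 85.0 q [ 0.68  0.35 -0.18  0.18 -0.87  0.75]
[[226 138  25   4  55]
 [226 142  25  10 203]
 [223 157  28  14 327]
 [227 213  25   9 179]]
[[227.  221.4]
 [252.2 222.6]
 [224.9 156.5]
 [251.5 157.7]]
```

Red's position is confirmed in the top view, with its head and foot rows within a pixel of the prediction. Next is blue.

{"fn": "move_arm", "kwargs": {
  "fingers": [85,85,85,85,85,85,85,85,85,85],
  "travel": [
    [-16,34,0],
    [-32,68,1],
    [-48,101,2],
    [-65,135,2],
    [-81,168,3],
    [-97,202,4],
    [-113,235,4],
    [-130,269,5],
    [-146,303,5],
    [-162,336,6]
  ],
  "dr": [
    [0.012,-0.027,0.14],
    [0.025,-0.053,0.28],
    [0.038,-0.08,0.42],
    [0.05,-0.107,0.56],
    [0.062,-0.134,0.7],
    [0.075,-0.16,0.84],
    [0.088,-0.187,0.98],
    [0.1,-0.214,1.12],
    [0.112,-0.24,1.26],
    [0.125,-0.267,1.4]
  ]
}}

```text
clock: 22.85
position: [399.0, -93.5, 332.5]
ee_rot: [0.75, -0.649, -0.041, -0.126]
contact_force: [0.8, -0.6, -0.2]
gripper_width: 84.8
grasp_force: 0.0
```

```bash
cat >>h.py <<'E'
bd=np.array([np.cos(-2.05),np.sin(-2.05),0]);bg=np.array([436.3,-25.7,24])+14*bd
bz=-np.sin(np.radians(23))*bd+[0,0,-np.cos(np.radians(23))]
E
python3 -c "
from h import *
go(bg+[0,0,90],bd,bz,155)"
```

```text
travel [15.9, 7.2, 73.9] dr [0.063, -0.125, 0.618] t 22.85 F [ 0.8 -0.6 -0.2] w 84.8 q [ 0.08  0.09 -0.49 -0.31 -0.89  0.25]
```

{"fn": "move_arm", "kwargs": {
  "fingers": [85,85,85,85,85,85,85],
  "travel": [
    [3,1,14],
    [6,3,28],
    [9,4,42],
    [12,6,56],
    [16,7,74],
    [16,7,74],
    [16,7,74]
  ],
  "dr": [
    [0.013,-0.025,0.124],
    [0.025,-0.05,0.248],
    [0.038,-0.075,0.37],
    [0.05,-0.1,0.494],
    [0.063,-0.125,0.618],
    [0.063,-0.125,0.618],
    [0.063,-0.125,0.618]
  ]
}}

```text
clock: 23.55
position: [403.4, -91.1, 257.2]
ee_rot: [-0.512, 0.836, 0.103, 0.17]
contact_force: [0.2, -0.2, 0.1]
gripper_width: 85.5
grasp_force: 0.0
```

```bash
python3 - <<'E'
from h import *
im=arm.get_image("wrist");m=arm.camera_model("wrist")
go(bg+[0,0,2],bd,bz,155)
by=np.array([-bd[1],bd[0],0]);c=np.array([436.3,-25.7,24])
print(proj(m,[c+a*bd+b*by for a,b in((80,31),(80,-31),(-80,-31),(-80,31))]).round(0).tolist())
h=cv2.cvtColor(im,cv2.COLOR_RGB2HSV);k=(h[...,0]>100)&(h[...,0]<125)&(h[...,1]>150)&(h[...,2]>50)
n,_,st,ce=cv2.connectedComponentsWithStats(k.astype(np.uint8));print(st[1:][st[1:,4]>300])
E
```

```text
travel [36.1, 1.5, 81.5] dr [-0.0, -0.002, 0.009] t 23.6 F [-0.5 -0.1  0.1] w 85.1 q [ 0.01  0.21 -0.51 -0.54 -0.73 -0.09]
[[251.0, 49.0], [405.0, 51.0], [372.0, 306.0], [277.0, 305.0]]
[[ 249   38  150   70 9125]
 [ 273  280   99   25 2024]]
```

{"fn": "move_arm", "kwargs": {
  "fingers": [85,85,85,85,50,50,50,50,50],
  "travel": [
    [14,1,32],
    [27,1,61],
    [34,1.5,77],
    [36,1.5,82],
    [36,1.5,82],
    [36,1.5,82],
    [36,1.5,82],
    [36,1.5,82],
    [36,1.5,82]
  ],
  "dr": [
    [0,0,0.009],
    [0,0,0.009],
    [0,0,0.009],
    [0,0,0.009],
    [0,0,0.009],
    [0,0,0.009],
    [0,0,0.009],
    [0,0,0.009],
    [0,0,0.009]
  ]
}}

```text
clock: 24.5
position: [402.5, -91.5, 169.7]
ee_rot: [-0.508, 0.838, 0.102, 0.171]
contact_force: [-1.4, -1.6, 7.5]
gripper_width: 60.2
grasp_force: 66.1
```

```bash
python3 - <<'E'
from h import *
s=arm.read_state();C=R.from_quat(s["ee_rot"])
H=C.inv().apply(np.array([436.3,-25.7,24])-80*bd-s["position"]);print(H.round(1),s["position"],s["contact_force"])
H[1]=-.5
print("up in tool",C.inv().apply([0,0,1]).round(3))
dock2(BF,12,90,H)
E
```

```text
[-84.7   0.9 194.3] [402.47346956 -91.50450729 169.66950385] [-1.43144144 -1.59814529  7.52032888]
up in tool [-0.391 -0.003 -0.92 ]
tcp [545.5   8.5 344.1]
travel [-210.6, -81.1, -99.7] dr [-0.197, 0.385, -2.025] t 24.5 F [-1.4 -1.6  7.5] w 60.2 q [-0.03  0.39 -0.54 -0.7  -0.58  0.14]
now up/nrm/lat -77.0 15.1 32.9 in tool: down [0.547 0.742 0.389] -n [ 0.095 -0.516  0.851]
force up/n/lat [ 3.2  6.9 -1.7]
```

{"fn": "move_arm", "kwargs": {
  "fingers": [50,50,50,50,50,50,50,50,50,50],
  "travel": [
    [-20,0,-46],
    [-39,0,-92],
    [-51,-6,-93],
    [-63,-12,-93],
    [-76,-17,-94],
    [-88,-23,-94],
    [-100,-29,-95],
    [-112,-35,-96],
    [-125,-40,-96],
    [-137,-46,-97]
  ],
  "dr": [
    [0,0,0],
    [0,0,0],
    [-0.014,0.027,-0.142],
    [-0.028,0.054,-0.284],
    [-0.041,0.081,-0.425],
    [-0.055,0.108,-0.567],
    [-0.069,0.135,-0.709],
    [-0.083,0.162,-0.851],
    [-0.096,0.189,-0.992],
    [-0.11,0.216,-1.134]
  ]
}}

```text
clock: 25.5
position: [483.4, -33.9, 311.1]
ee_rot: [0.894, -0.439, 0.013, -0.085]
contact_force: [-0.0, 0.5, -1.6]
gripper_width: 60.1
grasp_force: 67.2
```

```bash
python3 - <<'E'
from h import *
dock2(BF,12,80,[-84.7,-.5,194.3])
E
```

```text
tcp [551.3   8.3 335.9]
travel [7.2, -82.5, -11.8] dr [-0.085, 0.172, -0.887] t 25.5 F [-0.   0.5 -1.6] w 60.1 q [ 0.23  0.23 -0.43 -0.16 -0.79  0.53]
now up/nrm/lat -39.4 111.0 47.8 in tool: down [-0.498  0.716  0.489] -n [ 0.411 -0.301  0.86 ]
force up/n/lat [-1.  -1.3  0.5]
```

{"fn": "move_arm", "kwargs": {
  "fingers": [50,50,50,50,50,50,50,50,50],
  "travel": [
    [1,-12,-2],
    [2,-24,-4],
    [3,-36,-5],
    [4,-48,-7],
    [5,-59,-8],
    [6,-71,-10],
    [7,-82,-12],
    [7,-82,-12],
    [7,-82,-12]
  ],
  "dr": [
    [-0.012,0.025,-0.127],
    [-0.024,0.049,-0.253],
    [-0.036,0.074,-0.38],
    [-0.049,0.098,-0.507],
    [-0.061,0.123,-0.634],
    [-0.073,0.147,-0.76],
    [-0.085,0.172,-0.887],
    [-0.085,0.172,-0.887],
    [-0.085,0.172,-0.887]
  ]
}}

```text
clock: 26.4
position: [550.4, 7.1, 335.5]
ee_rot: [0.994, -0.023, 0.103, 0.001]
contact_force: [-0.3, -0.6, -2.1]
gripper_width: 60.1
grasp_force: 67.2
```

```bash
python3 - <<'E'
from h import *
H=[-84.7,-.5,194.3]
dock2(BF,12,10,H)
im=arm.get_image("top");h=cv2.cvtColor(im,cv2.COLOR_RGB2HSV);k=(h[...,0]>100)&(h[...,0]<125)&(h[...,1]>130)&(h[...,2]>50);k[:,:290]=0;k[:,400:]=0;k[260:]=0
n,_,st,ce=cv2.connectedComponentsWithStats(k.astype(np.uint8));print(st[1:][st[1:,4]>15])
s=arm.read_state();C=R.from_quat(s["ee_rot"]);f0=s["position"]+C.apply(H);u=(C*R.from_euler('y',-23,degrees=True)).apply([1,0,0]);print(u)
t=arm.camera_model("top");print(proj(t,[f0+C.apply([0,31,0]),f0-C.apply([0,31,0])]).round(1))
E
```

```text
tcp [591.4   6.7 278.5]
travel [28.3, -1.4, 64.1] dr [-0.0, 0.002, -0.009] t 26.4 F [-0.3 -0.6 -2.1] w 60.1 q [ 0.32  0.28 -0.38  0.11 -0.72  1.12]
now up/nrm/lat 10.8 80.4 -0.4 in tool: down [-0.92   0.008  0.393] -n [ 0.393 -0.003  0.92 ]
force up/n/lat [-1.5 -1.5 -0.6]
[[327 144  24   2  35]
 [326 147  25   9 192]
 [324 172  30  15 375]]
[ 0.98023122 -0.04503739 -0.19266134]
[[347.4 240.7]
 [320.3 239.2]]
```

```bash
python3 - <<'E'
from h import *
H=np.array([-84.7,-.5,194.3])
s=arm.read_state();C=R.from_quat(s["ee_rot"]);t=arm.camera_model("top")
for pit in(15,23,31):
    Q=C*R.from_euler('y',-pit,degrees=True)
    print(pit,proj(t,s["position"]+C.apply(H)+Q.apply([(160,31,-24),(160,-31,-24)])).round(1).tolist(), Q.apply([1,0,0]).round(2))
E
```

```text
15 [[351.4, 169.9], [324.3, 168.4]] [ 1.   -0.05 -0.05]
23 [[350.7, 171.6], [324.1, 170.2]] [ 0.98 -0.05 -0.19]
31 [[350.0, 174.6], [323.9, 173.2]] [ 0.94 -0.04 -0.33]
```

{"fn": "move_arm", "kwargs": {
  "fingers": [50,50,50,50,50,50,50],
  "travel": [
    [6,0,14],
    [12,-1,28],
    [18,-1,41],
    [24,-1,54],
    [28,-1,63],
    [28,-1,63],
    [28,-1,63]
  ],
  "dr": [
    [0,0,-0.009],
    [0,0,-0.009],
    [0,0,-0.009],
    [0,0,-0.009],
    [0,0,-0.009],
    [0,0,-0.009],
    [0,0,-0.009]
  ]
}}

```text
clock: 27.15
position: [591.9, 6.3, 279.8]
ee_rot: [0.994, -0.017, 0.104, 0.002]
contact_force: [-0.2, 0.8, -2.4]
gripper_width: 60.2
grasp_force: 67.2
```

```bash
python3 - <<'E'
from h import *
dock2(BF,12,2,[-84.7,-.5,194.3])
E
```

```text
tcp [596.    6.6 272. ]
travel [2.3, -0.4, 8.5] dr [0.0, 0.001, 0.003] t 27.15 F [-0.2  0.8 -2.4] w 60.2 q [ 0.3   0.41 -0.35  0.12 -0.62  1.15]
now up/nrm/lat 13.1 10.8 -0.7 in tool: down [-0.92  -0.003  0.391] -n [0.391 0.001 0.92 ]
force up/n/lat [-1.6 -1.9  0.8]
```

{"fn": "move_arm", "kwargs": {
  "fingers": [50,50,50,50,50],
  "travel": [
    [1,0,2.3],
    [2,0,4.6],
    [2.8,0,6.5],
    [3.4,0,8],
    [3.4,0,8]
  ],
  "dr": [
    [0,0,0],
    [0,0,0],
    [0,0,0],
    [0,0,0],
    [0,0,0]
  ]
}}

```text
clock: 27.65
position: [596.8, 6.2, 273.0]
ee_rot: [0.994, -0.017, 0.105, 0.002]
contact_force: [-0.2, -0.2, -3.0]
gripper_width: 60.2
grasp_force: 67.2
```

```bash
python3 - <<'E'
from h import *
dock2(BF,8,0,[-84.7,-.5,194.3])
E
```

```text
tcp [593.9   6.6 268.1]
travel [-3.9, -0.3, 4.2] dr [0.0, -0.0, 0.003] t 27.65 F [-0.2 -0.2 -3. ] w 60.2 q [ 0.29  0.43 -0.35  0.12 -0.6   1.15]
now up/nrm/lat 13.3 2.3 -0.6 in tool: down [-0.921 -0.003  0.391] -n [0.391 0.001 0.921]
force up/n/lat [-1.9 -2.3 -0.2]
```

{"fn": "move_arm", "kwargs": {
  "fingers": [50,50,50,50],
  "travel": [
    [0.4,0,1],
    [0.8,0,2],
    [1,0,2.4],
    [1,0,2.4]
  ],
  "dr": [
    [0,0,0],
    [0,0,0],
    [0,0,0],
    [0,0,0]
  ]
}}

```text
clock: 28.05
position: [597.3, 6.3, 272.7]
ee_rot: [0.994, -0.017, 0.104, 0.002]
contact_force: [-8.5, 2.8, 9.2]
gripper_width: 60.0
grasp_force: 68.7
```

```bash
python3 - <<'E'
from h import *
dock2(BF,8,0,[-84.7,-.5,194.3])
E
```

```text
tcp [593.9   6.6 268.1]
travel [-4.3, -0.2, 3.9] dr [0.001, 0.001, 0.003] t 28.05 F [-8.5  2.8  9.2] w 60.0 q [ 0.29  0.43 -0.35  0.12 -0.61  1.15]
now up/nrm/lat 13.3 2.0 -0.6 in tool: down [-0.92  -0.003  0.392] -n [0.392 0.001 0.92 ]
force up/n/lat [-1.8 12.4  2.5]
```

{"fn": "move_arm", "kwargs": {
  "fingers": [50,50,50,50,50],
  "travel": [
    [-1.8,0,0],
    [-3.6,0,0.8],
    [-5.4,0,1.5],
    [-6.7,0,2],
    [-6.7,0,2]
  ],
  "dr": [
    [0,0,0],
    [0,0,0],
    [0,0,0],
    [0,0,0],
    [0,0,0]
  ]
}}

```text
clock: 28.55
position: [593.6, 6.6, 271.0]
ee_rot: [0.994, -0.016, 0.108, 0.002]
contact_force: [-0.5, -0.6, 7.6]
gripper_width: 60.2
grasp_force: 68.5
```

```bash
python3 - <<'E'
from h import *
dock2(BF,3,1,[-84.7,-.5,194.3])
E
```

```text
tcp [589.2   6.8 266. ]
travel [-5.4, -0.0, 3.9] dr [-0.001, -0.008, 0.005] t 28.55 F [-0.5 -0.6  7.6] w 60.2 q [ 0.3   0.42 -0.36  0.13 -0.58  1.14]
now up/nrm/lat 10.6 1.3 -0.3 in tool: down [-0.924 -0.004  0.384] -n [0.384 0.003 0.924]
force up/n/lat [ 3.9  6.5 -0.6]
```

```bash
cat >chk.py <<'E'
from h import *
im=arm.get_image("top");h=cv2.cvtColor(im,cv2.COLOR_RGB2HSV);k=(h[...,0]>100)&(h[...,0]<125)&(h[...,1]>130)&(h[...,2]>40);k[:,:290]=0;k[:,400:]=0;k[260:]=0
n,_,st,ce=cv2.connectedComponentsWithStats(k.astype(np.uint8));print(st[1:][st[1:,4]>15].tolist())
t=arm.camera_model("top");Y=R.from_euler('z',-.038)*R.from_euler('y',-np.radians(35))
for up in(0,10):print(up,proj(t,np.array(BF)+Y.apply([(up,31,0),(up,-31,0),(160+up,31,-24),(160+up,-31,-24)])).round(1).tolist())
s=arm.read_state();print(s["contact_force"],s["wrist_torque"],s["joints"],s["joint_vel"].round(3),s["position"])
E
python3 chk.py
```

```text
[[327, 144, 24, 2, 35], [326, 147, 25, 10, 194], [324, 158, 27, 14, 321]]
0 [[320.6, 225.8], [345.9, 227.0], [323.7, 160.9], [350.5, 162.2]]
10 [[320.8, 222.3], [346.2, 223.5], [323.9, 156.9], [350.8, 158.1]]
[-1.67351744 -0.35530458  7.90473465] [-0.33739246  0.41827411 -0.06189683] [ 0.29667864  0.42207176 -0.36210432  0.12700106 -0.58451509  1.14236683] [ 0.001  0.002  0.     0.    -0.002  0.002] [593.66255346   6.6445263  270.98325738]
```

{"fn": "move_arm", "kwargs": {
  "fingers": [50,50,50,50],
  "travel": [
    [-1,0,0],
    [-2,0,0.3],
    [-2.8,0,0.7],
    [-2.8,0,0.7]
  ],
  "dr": [
    [0,0,0],
    [0,0,0],
    [0,0,0],
    [0,0,0]
  ]
}}

```text
clock: 29.0
position: [590.8, 6.8, 268.8]
ee_rot: [0.994, -0.017, 0.108, 0.002]
contact_force: [-0.1, 0.2, 8.5]
gripper_width: 60.2
grasp_force: 68.4
```

```bash
python3 - <<'E'
from h import *
dock2(BF,3,1,[-84.7,-.5,194.3])
E
python3 chk.py
```

```text
tcp [589.2   6.8 266. ]
travel [-2.2, -0.0, 2.4] dr [-0.001, -0.006, 0.005] t 29.0 F [-0.1  0.2  8.5] w 60.2 q [ 0.3   0.42 -0.37  0.13 -0.58  1.14]
now up/nrm/lat 6.8 1.4 -0.2 in tool: down [-0.923 -0.004  0.385] -n [0.385 0.003 0.923]
force up/n/lat [4.8 7.1 0.2]
[[327, 144, 24, 2, 33], [326, 147, 25, 9, 192], [324, 160, 27, 14, 319]]
0 [[320.6, 225.8], [345.9, 227.0], [323.7, 160.9], [350.5, 162.2]]
10 [[320.8, 222.3], [346.2, 223.5], [323.9, 156.9], [350.8, 158.1]]
[-1.08310049 -0.39031421  6.96150552] [-0.21002752  0.34298703 -0.00237788] [ 0.29833921  0.42081945 -0.37132998  0.12802482 -0.57821374  1.13904104] [-0.    -0.001  0.002  0.001 -0.    -0.002] [590.77408951   6.78206418 268.85850349]
```

{"fn": "move_arm", "kwargs": {
  "fingers": [50,50,50,50],
  "travel": [
    [-0.9,0,0.2],
    [-1.8,0,0.5],
    [-2.3,0,0.7],
    [-2.3,0,0.7]
  ],
  "dr": [
    [0,0,0],
    [0,0,0],
    [0,0,0],
    [0,0,0]
  ]
}}

```text
clock: 29.45
position: [588.4, 6.8, 267.1]
ee_rot: [0.994, -0.017, 0.107, 0.002]
contact_force: [-0.7, 0.6, 5.3]
gripper_width: 60.5
grasp_force: 68.1
```

```bash
python3 - <<'E'
from h import *
dock2(BF,0,1,[-84.7,-.5,194.3])
E
```

```text
tcp [586.7   6.9 264.3]
travel [-2.2, -0.0, 2.4] dr [-0.001, -0.005, 0.004] t 29.45 F [-0.7  0.6  5.3] w 60.5 q [ 0.3   0.42 -0.38  0.13 -0.57  1.14]
now up/nrm/lat 3.7 1.6 -0.3 in tool: down [-0.922 -0.004  0.386] -n [0.386 0.002 0.922]
force up/n/lat [2.4 4.8 0.6]
```

{"fn": "move_arm", "kwargs": {
  "fingers": [50,50,50,50],
  "travel": [
    [-0.9,0,0.3],
    [-1.8,0,0.7],
    [-2.3,0,0.9],
    [-2.3,0,0.9]
  ],
  "dr": [
    [0,0,0],
    [0,0,0],
    [0,0,0],
    [0,0,0]
  ]
}}

```text
clock: 29.85
position: [586.3, 6.9, 265.6]
ee_rot: [0.994, -0.017, 0.107, 0.002]
contact_force: [-0.5, 0.4, 5.8]
gripper_width: 60.2
grasp_force: 68.2
```

{"fn": "move_arm", "kwargs": {
  "fingers": [50,50,50],
  "travel": [
    [-0.7,0,0.3],
    [-1.4,0,0.6],
    [-1.4,0,0.6]
  ],
  "dr": [
    [0,0,0],
    [0,0,0],
    [0,0,0]
  ]
}}

```text
clock: 30.15
position: [585.4, 6.9, 265.0]
ee_rot: [0.994, -0.017, 0.107, 0.002]
contact_force: [0.5, -0.1, 6.5]
gripper_width: 60.4
grasp_force: 68.2
```

```bash
python3 - <<'E'
from h import *
dock2(BF,0,1,[-84.7,-.5,194.3])
E
python3 chk.py|head -1
```

```text
tcp [586.7   6.9 264.3]
travel [1.2, -0.0, 1.0] dr [-0.001, -0.006, 0.004] t 30.15 F [ 0.5 -0.1  6.5] w 60.4 q [ 0.3   0.42 -0.39  0.13 -0.56  1.13]
now up/nrm/lat 0.2 1.5 -0.2 in tool: down [-0.923 -0.004  0.385] -n [0.385 0.003 0.923]
force up/n/lat [ 4.1  5.1 -0.1]
[[327, 144, 24, 2, 34], [326, 147, 25, 9, 192], [323, 163, 28, 13, 320]]
```

{"fn": "move_arm", "kwargs": {
  "fingers": [50,50,50],
  "travel": [
    [-0.7,0,0.3],
    [-1.4,0,0.6],
    [-1.4,0,0.6]
  ],
  "dr": [
    [0,0,0],
    [0,0,0],
    [0,0,0]
  ]
}}

```text
clock: 30.5
position: [584.9, 6.9, 264.9]
ee_rot: [0.994, -0.016, 0.109, 0.002]
contact_force: [1.8, -2.2, 7.2]
gripper_width: 60.2
grasp_force: 68.2
```

```bash
python3 - <<'E'
from h import *
dock2(BF,0,1,[-84.7,-.5,194.3])
E
python3 chk.py|head -1
```

```text
tcp [586.7   6.9 264.3]
travel [1.6, -0.0, 1.0] dr [-0.001, -0.009, 0.005] t 30.5 F [ 1.8 -2.2  7.2] w 60.2 q [ 0.3   0.42 -0.39  0.13 -0.56  1.13]
now up/nrm/lat 0.1 1.3 -0.2 in tool: down [-0.924 -0.004  0.383] -n [0.383 0.003 0.924]
force up/n/lat [ 5.6  4.8 -2.1]
[[327, 144, 24, 2, 34], [326, 147, 25, 9, 193], [323, 163, 28, 13, 320]]
```

Blue is against its stop. Releasing and retreating.

{"fn": "move_arm", "kwargs": {
  "fingers": [65,75,85,85,85,85,85,85],
  "travel": [
    [0,0,0],
    [0,0,0],
    [0,0,0],
    [0,0,0],
    [0,0,-30],
    [0,0,-75],
    [0,0,-120],
    [0,0,-140]
  ],
  "dr": [
    [0,0,0],
    [0,0,0],
    [0,0,0],
    [0,0,0],
    [0,0,0],
    [0,0,0],
    [0,0,0],
    [0,0,0]
  ]
}}

```text
clock: 31.35
position: [553.7, 7.9, 403.5]
ee_rot: [0.994, -0.017, 0.108, 0.002]
contact_force: [1.0, 0.9, 0.9]
gripper_width: 84.9
grasp_force: 0.0
```

```bash
python3 chk.py; python3 - <<'E'
from h import *
go([480,-150,400],[1,0,0])
E
```

```text
[[327, 144, 24, 2, 34], [326, 147, 25, 9, 195], [324, 163, 27, 13, 318]]
0 [[320.6, 225.8], [345.9, 227.0], [323.7, 160.9], [350.5, 162.2]]
10 [[320.8, 222.3], [346.2, 223.5], [323.9, 156.9], [350.8, 158.1]]
[-0.28283362  1.1772148   1.99927008] [4.09370084e-02 3.14168851e-01 1.96300728e-04] [ 0.32325942  0.21903947 -0.27167185  0.09786848 -0.87520977  1.15883677] [-0.004  0.042 -0.036 -0.     0.091 -0.006] [553.78868343   7.96939558 405.70214433]
travel [-68.0, 160.4, -9.6] dr [0.002, -0.22, -0.034] t 31.4 F [-0.3  1.2  2. ] w 85.3 q [ 0.32  0.22 -0.27  0.1  -0.88  1.16]
```

Both terminals are docked. For the till trim I'll extract the bright display quad from both cameras by code and fit swivel and tilt.

```bash
cat >tl.py <<'E'
from h import *
t=arm.camera_model("top");sd=arm.camera_model("side");f=29.
def W(q,L):
    return R.from_euler('z',q[2]).apply([30,0,152]+R.from_euler('y',q[3]).apply(np.array(L,float)))+[q[0],q[1],0]
def quad(name,seed):
    im=arm.get_image(name); V=im.max(2); k=(V>55).astype(np.uint8)
    n,lb,st,ce=cv2.connectedComponentsWithStats(k,connectivity=4)
    s=np.round(seed).astype(int); l=np.bincount(lb[s[1]-6:s[1]+7,s[0]-6:s[0]+7].ravel())[1:].argmax()+1
    m=cv2.morphologyEx((lb==l).astype(np.uint8),cv2.MORPH_CLOSE,np.ones((3,3)))
    c=max(cv2.findContours(m,0,2)[0],key=cv2.contourArea); hull=cv2.convexHull(c)
    for e in np.arange(1,12,.5):
        p=cv2.approxPolyDP(hull,e,True)[:,0]
        if len(p)==4:break
    return p.astype(float),st[l]
def order(p,ref): # match to nearest reference
    from itertools import permutations
    return min((p[list(i)] for i in permutations(range(4))),key=lambda a:((a-ref)**2).sum())
q0=np.array([531,-391,0,.48]);L=lambda w,h,o:[(-f,w,h+o),(-f,-w,h+o),(-f,-w,-h+o),(-f,w,-h+o)]
D=[]
for n,m in(("top",t),("side",sd)):
    p,st=quad(n,proj(m,W(q0,[(-f,30,-10)]))[0]); D.append((m,order(p,proj(m,W(q0,L(107,72,0))))) if len(p)==4 else None); print(n,len(p),st.tolist(),p.tolist())
def g(a): 
    q=np.r_[a[:2],a[2:4]]
    return np.concatenate([(proj(m,W(q,L(a[4],a[5],0)))-p).ravel() for m,p in D]+[[(a[0]-531)/2,(a[1]+391)/2,(a[4]-107)/3,(a[5]-72)/3]])
r=least_squares(g,[*q0,107,72],loss='soft_l1');print(r.x.round(3),r.fun.round(1))
E
python3 tl.py
```

```text
top 4 [0, 0, 640, 480, 251794] [[639.0, 0.0], [639.0, 479.0], [0.0, 479.0], [0.0, 0.0]]
side 4 [354, 317, 46, 115, 3264] [[384.0, 317.0], [399.0, 404.0], [365.0, 431.0], [354.0, 348.0]]
[ 5.29036e+02 -3.90580e+02  7.70000e-02  1.30700e+00  1.23622e+02
  8.13140e+01] [ 4.607e+02  1.870e+02 -6.480e+01  1.795e+02 -6.780e+01 -2.264e+02
  4.611e+02 -2.188e+02  1.560e+01 -9.900e+00  4.200e+01  6.000e-01
 -3.000e-01  2.500e+00 -2.220e+01 -1.480e+01 -1.000e+00  2.000e-01
  5.500e+00  3.100e+00]
```

```bash
python3 - <<'E'
s=open('tl.py').read()
a=s.index("    im=arm.get_image(name)");b=s.index("    m=cv2.morph")
s=s[:a]+'''    im=arm.get_image(name); V=im.max(2); s=np.round(seed).astype(int)
    for th in range(50,140,5):
        k=cv2.morphologyEx((V>th).astype(np.uint8),cv2.MORPH_OPEN,np.ones((3,3)))
        n,lb,st,ce=cv2.connectedComponentsWithStats(k,connectivity=4)
        l=np.bincount(lb[s[1]-6:s[1]+7,s[0]-6:s[0]+7].ravel(),minlength=2)[1:].argmax()+1
        if st[l][4]<8000:break
'''+s[b:]
open('tl.py','w').write(s)
E
python3 tl.py
```

```text
top 4 [462, 211, 110, 39, 2138] [[462.0, 240.0], [478.0, 212.0], [571.0, 221.0], [547.0, 249.0]]
side 4 [354, 318, 46, 113, 3270] [[384.0, 318.0], [399.0, 404.0], [364.0, 430.0], [354.0, 348.0]]
[ 5.27023e+02 -3.91090e+02 -9.90000e-02  4.71000e-01  1.01227e+02
  6.41400e+01] [ 2.2 -2.9  4.7 -1.4  0.3  0.1 -0.8 -0.3 -1.7 -0.2 -1.5 -0.7  0.9 -0.3
 -0.2 -0.4 -2.  -0.  -1.9 -2.6]
```

```bash
python3 - <<'E'
from h import *
go([470,-476,400],[1,0,0])
E
```

```text
travel [-64.6, 486.4, -15.5] dr [0.005, -0.207, -0.035] t 31.6 F [ 0.2  0.2 -0.1] w 85.0 q [ 0.32  0.23 -0.28  0.1  -0.87  1.16]
```

{"fn": "move_arm", "kwargs": {
  "fingers": [0,0,0,0,0,0,0,0,0,0],
  "travel": [
    [-20,20,-15],
    [-50,60,-15],
    [-65,110,-15],
    [-65,160,-15],
    [-65,210,-15],
    [-65,260,-15],
    [-65,310,-15],
    [-65,360,-15],
    [-65,410,-15],
    [-65,460,-15]
  ],
  "dr": [
    [0,-0.05,-0.005],
    [0,-0.1,-0.01],
    [0,-0.15,-0.02],
    [0.005,-0.207,-0.035],
    [0.005,-0.207,-0.035],
    [0.005,-0.207,-0.035],
    [0.005,-0.207,-0.035],
    [0.005,-0.207,-0.035],
    [0.005,-0.207,-0.035],
    [0.005,-0.207,-0.035]
  ]
}}

```text
clock: 32.6
position: [470.9, -449.7, 397.7]
ee_rot: [1.0, 0.0, -0.001, -0.001]
contact_force: [1.7, 0.3, 1.1]
gripper_width: -0.3
grasp_force: 0.0
```

```bash
python3 - <<'E'
from h import *
go([480,-476,325],[1,0,0])
E
```

```text
travel [9.2, 26.5, 72.7] dr [-0.003, 0.001, 0.0] t 32.6 F [1.7 0.3 1.1] w -0.3 q [-0.51  0.43  0.07 -0.   -1.21  2.09]
```

Tool x is now world +x and tool z is down. Descend, then approach in steps while watching the force.

{"fn": "move_arm", "kwargs": {
  "fingers": [0,0,0,0,0,0,0,0],
  "travel": [
    [3,10,30],
    [6,20,60],
    [9,26,73],
    [12,26,73],
    [16,26,73],
    [20,26,73],
    [24,26,73],
    [26,26,73]
  ],
  "dr": [
    [0,0,0],
    [0,0,0],
    [0,0,0],
    [0,0,0],
    [0,0,0],
    [0,0,0],
    [0,0,0],
    [0,0,0]
  ]
}}

```text
clock: 33.4
position: [498.1, -473.0, 329.0]
ee_rot: [1.0, 0.001, 0.002, 0.0]
contact_force: [0.4, -0.3, -0.3]
gripper_width: -0.1
grasp_force: 0.0
```

{"fn": "move_arm", "kwargs": {
  "fingers": [0,0,0,0],
  "travel": [
    [2,0,0],
    [4,0,0],
    [6,0,0],
    [6,0,0]
  ],
  "dr": [
    [0,0,0],
    [0,0,0],
    [0,0,0],
    [0,0,0]
  ]
}}

```text
clock: 33.8
position: [503.6, -473.4, 327.5]
ee_rot: [1.0, 0.0, 0.001, -0.0]
contact_force: [0.2, -0.3, 0.2]
gripper_width: 0.3
grasp_force: 0.0
```

{"fn": "move_arm", "kwargs": {
  "fingers": [0,0,0,0],
  "travel": [
    [2,0,0],
    [4,0,0],
    [6,0,0],
    [6,0,0]
  ],
  "dr": [
    [0,0,0],
    [0,0,0],
    [0,0,0],
    [0,0,0]
  ]
}}

```text
clock: 34.2
position: [509.0, -473.6, 327.4]
ee_rot: [1.0, 0.0, 0.0, -0.0]
contact_force: [-2.8, -0.0, 0.8]
gripper_width: -0.0
grasp_force: 1.5
```

Contact at TCP x≈508.5, as predicted. Pushing about 8.5 mm more.

{"fn": "move_arm", "kwargs": {
  "fingers": [0,0,0,0,0,0,0,0,0],
  "travel": [
    [2,0,0],
    [4,0,0],
    [6,0,0],
    [8,0,0],
    [8.5,0,0],
    [8.5,0,0],
    [-10,0,0],
    [-30,0,0],
    [-30,0,0]
  ],
  "dr": [
    [0,0,0],
    [0,0,0],
    [0,0,0],
    [0,0,0],
    [0,0,0],
    [0,0,0],
    [0,0,0],
    [0,0,0],
    [0,0,0]
  ]
}}

```text
clock: 35.1
position: [478.7, -473.1, 328.1]
ee_rot: [1.0, -0.0, 0.003, -0.0]
contact_force: [0.5, 0.0, 0.5]
gripper_width: -0.2
grasp_force: 0.0
```

{"fn": "move_arm", "kwargs": {
  "fingers": [0,0,0,0,0,0,0,0,0,0],
  "travel": [
    [-20,0,-30],
    [-50,0,-75],
    [-80,-40,-75],
    [-100,-85,-75],
    [-100,-130,-75],
    [-100,-180,-75],
    [-100,-230,-75],
    [-100,-280,-75],
    [-100,-330,-75],
    [-100,-330,-75]
  ],
  "dr": [
    [0,0,0],
    [0,0,0],
    [0,0,0],
    [0,0,0],
    [0,0,0],
    [0,0,0],
    [0,0,0],
    [0,0,0],
    [0,0,0],
    [0,0,0]
  ]
}}

```text
clock: 36.1
position: [379.8, -138.5, 403.5]
ee_rot: [1.0, 0.005, 0.004, -0.001]
contact_force: [0.8, -0.1, -0.1]
gripper_width: 0.2
grasp_force: 0.0
```

```bash
python3 tl.py; python3 chk.py|head -1
```

```text
top 4 [472, 219, 47, 27, 491] [[475.0, 219.0], [518.0, 236.0], [494.0, 245.0], [472.0, 228.0]]
side 4 [349, 318, 56, 114, 3580] [[378.0, 318.0], [404.0, 401.0], [370.0, 431.0], [349.0, 350.0]]
[ 5.29101e+02 -3.86343e+02 -1.72000e-01  1.19000e-01  9.82750e+01
  6.81150e+01] [  4.2  -2.8  53.4  -2.9  46.   -1.3 -13.3   0.9  -2.7  -0.2 -22.    0.1
  -0.3  -1.8  15.7   0.3  -0.9   2.3  -2.9  -1.3]
[[327, 144, 24, 2, 33], [326, 147, 25, 9, 194], [323, 163, 28, 13, 319], [321, 218, 27, 9, 205]]
```

```bash
cat >sf.py <<'E'
from h import *
import re
src=open('tl.py').read(); exec(src[:src.index("q0=")])
L=lambda w,h:[(-f,w,h),(-f,-w,h),(-f,-w,-h),(-f,w,-h)]
def fit(p,b):
    r=least_squares(lambda a:(proj(sd,W([*b,a[0],a[1]],L(101.2,64.1)))-p).ravel(),[0,.5]);return r.x.round(3),r.fun.round(1)
for b in((531,-391),(527,-391)):
    print(b,fit(np.array([(384,318),(399,404),(364,430),(354,348)]),b),fit(np.array([(378,318),(404,401),(370,431),(349,350)]),b))
V=arm.get_image("top").max(2); 
for th in range(50,130,10):
    k=cv2.morphologyEx((V>th).astype(np.uint8),cv2.MORPH_OPEN,np.ones((2,2)));n,lb,st,ce=cv2.connectedComponentsWithStats(k,connectivity=4)
    c=[(s.tolist()) for s in st[1:] if 455<s[0]+s[2]/2<560 and 190<s[1]+s[3]/2<260 and s[4]>300 and s[4]<9000];print(th,c)
E
python3 sf.py
```

```text
(531, -391) (array([-0.109,  0.483]), array([ 1. , -0.4,  0.4, -0.9,  2. , -0.9,  1.7, -1. ])) (array([0.009, 0.472]), array([ 0.9, -1.2,  0.5, -0.5,  2. , -1.3,  2. , -1.2]))
(527, -391) (array([-0.106,  0.505]), array([-0.3, -0.2, -0.6, -0.6, -0.1, -0.7, -0.6, -0.9])) (array([0.012, 0.495]), array([-0.4, -1.1, -0.5, -0.4, -0.1, -1.1, -0.3, -1. ]))
50 []
60 []
70 []
80 [[463, 220, 54, 27, 522]]
90 []
100 []
110 []
120 []
```

Swivel is about 0.01 and tilt about 0.47–0.49. One small extra tilt push will centre it; blue's foot is also confirmed home.

{"fn": "move_arm", "kwargs": {
  "fingers": [0,0,0,0,0,0,0,0,0,0],
  "travel": [
    [20,50,4],
    [40,98,8],
    [60,147,8],
    [80,196,8],
    [105,245,8],
    [120,252,8],
    [120,252,8],
    [140,252,8],
    [155,252,8],
    [160,252,8]
  ],
  "dr": [
    [0,0,0],
    [0,0,0],
    [0,0,0],
    [0,0,0],
    [0,0,0],
    [0,0,0],
    [0,0,0],
    [0,0,0],
    [0,0,0],
    [0,0,0]
  ]
}}

```text
clock: 37.3
position: [539.3, -396.8, 393.7]
ee_rot: [1.0, -0.001, 0.001, -0.001]
contact_force: [0.2, 0.3, -0.3]
gripper_width: 0.2
grasp_force: 0.0
```

{"fn": "move_arm", "kwargs": {
  "fingers": [0,0,0,0,0],
  "travel": [
    [4,0,0],
    [8,0,0],
    [11,0,0],
    [13.5,0,0],
    [13.5,0,0]
  ],
  "dr": [
    [0,0,0],
    [0,0,0],
    [0,0,0],
    [0,0,0],
    [0,0,0]
  ]
}}

```text
clock: 37.8
position: [551.6, -395.6, 394.8]
ee_rot: [1.0, 0.0, -0.001, -0.001]
contact_force: [-5.1, -1.0, 1.3]
gripper_width: 0.2
grasp_force: 2.7
```

{"fn": "move_arm", "kwargs": {
  "fingers": [0,0,0,0,0,0,0,0],
  "travel": [
    [1,-4,0],
    [2,-4,0],
    [3,-4,0],
    [3,-4,0],
    [-30,-4,0],
    [-70,-4,-10],
    [-110,-40,-10],
    [-150,-90,-10]
  ],
  "dr": [
    [0,0,0],
    [0,0,0],
    [0,0,0],
    [0,0,0],
    [0,0,0],
    [0,0,0],
    [0,0,0],
    [0,0,0]
  ]
}}

```text
clock: 38.6
position: [412.3, -319.1, 404.5]
ee_rot: [1.0, -0.001, 0.002, -0.0]
contact_force: [0.9, 1.0, 0.6]
gripper_width: 0.1
grasp_force: 0.0
```

{"fn": "move_arm", "kwargs": {
  "fingers": [0,0,0,0,0],
  "travel": [
    [0,-50,0],
    [0,-100,0],
    [0,-150,0],
    [0,-165,0],
    [0,-165,0]
  ],
  "dr": [
    [0,0,0],
    [0,0,0],
    [0,0,0],
    [0,0,0],
    [0,0,0]
  ]
}}

```text
clock: 39.1
position: [413.7, -152.3, 405.3]
ee_rot: [1.0, 0.002, 0.003, -0.0]
contact_force: [-0.1, -0.3, -0.1]
gripper_width: -0.0
grasp_force: 0.0
```

```bash
cat >>sf.py <<'E'
print("now")
p,st=quad("side",proj(sd,W([529,-391,0,.5],[(-f,30,-10)]))[0])
if len(p)==4:
    q=proj(sd,W([529,-391,0,.5],L(101,64)));p=p[[((p-a)**2).sum(1).argmin() for a in q]]
    print(p.tolist(),fit(p,(531,-391)),fit(p,(527,-391)))
h=cv2.cvtColor(arm.get_image("top"),cv2.COLOR_RGB2HSV)
k=((h[...,0]<8)|(h[...,0]>172))&(h[...,1]>150)&(h[...,2]>60);k[240:]=0;k[:,:200]=0;k[:,300:]=0
n,_,st,c=cv2.connectedComponentsWithStats(k.astype(np.uint8));print(st[1:][st[1:,4]>20].tolist())
def ymask(h):
    k=(h[...,0]>18)&(h[...,0]<34)&(h[...,1]>150)&(h[...,2]>80);k[:, :260]=0;k[:,320:]=0;k[240:]=0
    v,u=np.nonzero(k);return u.min(),u.max(),v.min(),v.max(),k.sum()
print("yellow",ymask(h),ymask(cv2.cvtColor(cv2.imread("pics/top0.png"),cv2.COLOR_BGR2HSV)),arm.read_state()["contact_force"])
E
python3 sf.py | sed -n '/now/,$p'; python3 chk.py | head -1
```

```text
now
[[379.0, 318.0], [405.0, 401.0], [369.0, 431.0], [348.0, 349.0]] (array([0.006, 0.508]), array([ 1.1, -1.4,  0.6, -0.7,  2.3, -1.5,  2.4, -0.5])) (array([0.01 , 0.532]), array([-0.1, -1.2, -0.3, -0.5,  0.2, -1.4,  0.2, -0.4]))
[[226, 138, 25, 3, 54], [226, 142, 25, 10, 204], [223, 157, 29, 14, 329], [227, 213, 26, 9, 199]]
yellow (np.int64(274), np.int64(300), np.int64(141), np.int64(224), np.int64(785)) (np.int64(274), np.int64(300), np.int64(141), np.int64(224), np.int64(783)) [-0.31759258 -0.5268551  -0.15919855]
[[327, 144, 24, 2, 33], [326, 147, 25, 9, 192], [324, 163, 27, 13, 319], [321, 218, 26, 9, 201]]
```

All checks pass: swivel about 0.01, tilt about 0.51–0.53, red and blue home, yellow unmoved. Handing in.

```bash
python3 -c "
from bench import arm
print(arm.job_done())"
```

```text
the job is handed in; nothing more can be done
None
```

I handed the job in at about 39 s: red and blue are home in their own cradles, the till measures about 0.01 rad swivel and 0.52 rad tilt, and yellow has not moved. The hand-in gave no verdict, and I did not re-measure the glass, cups, bottle or can.

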